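Load polishing chips into the finishing machine behind its sliding guard

ROBOT

A 6-joint arm with a two-finger parallel gripper is mounted at the origin on the work surface. World frame = base frame: x ahead of the robot, y to its left, z up, the work surface at z = 0. Lengths are in m, angles in rad, forces in N, time in s.
With the tool pointing down it reaches from about 0.375 to 0.9 m from the base axis. Payload 3.1 kg.
Tool frame: the origin (TCP) lies between the finger pads; the fingertips stand 8 mm ahead of it and the grasp point (between the pads) lies 11 mm behind it; z points along the fingers, y is the line along which they close (so a half turn about z gives the same grasp; the last joint's range is limited). The gripper opens to 87 mm and grips with 3 to 60 N. Pads are 19 mm wide; open, the fingers measure 117 mm over their backs; the gripper's body (75 mm by 190 mm) begins 51 mm behind the grasp point.
Start: joints at [-1.315, 0.527, 1.433, -0, 1.181, -0.178], TCP at [0.263, -0.567, 0.231] pointing down, gripper open.
Joint ranges: [-3.08, 3.08], [-0.75, 2.2], [0.22, 2.44], [-1.43, 4.57], [0, 2.65], [-2.85, 2.85]. Speed limits (rad/s): [2.79, 2.79, 3.14, 3.14, 3.14, 3.14].

INTERFACE

Orientations are given as a unit quaternion [x, y, z, w].
In Python, from rig import robot gives the robot as it stands.
- The arm moves only by the tool move_arm, never from a script. Its argument "motion" is text: rows parted by semicolons, each of 5 numbers parted by spaces: the opening, from -1 (shut) to 1 (fully open), then the shift along the tool's x, y, z normalised to -1 to 1, where 1 is 0.2 m, then the turn about the tool's z normalised to -1 to 1, where 1 is pi rad. A call has 1 to 12 rows; each row is the pose to reach, as a shift and turn from the pose commanded when the call began, along the tool's axes at that moment, turning the shorter way round; what a row does not reach only later rows make up. A row lasts 1/12 s, in which the tool goes at most 41.7 mm and 7.16 degrees, less where a joint would pass 70% of its speed; a pose out of reach is approached as far as the arm can. A call with a number of a shift or a turn outside -1 to 1 is refused whole. A call with a gripper value outside its range is refused whole. The fingers move at their own pace and stop on an object; "newtons" is the grip in N (left out, the last holds). Time passes only in rows, so rows that repeat a pose let the fingers close. It gives the time, the measured TCP pose, the force, the opening and the grip force at its end, in the units of the state.
- robot.get_obs(): the state, without advancing time (a new reading comes with each control period).
- robot.camera(name): name is "side" or "top" or "wrist"; returns (picture, depth): 420x560x3 uint8, red, green, blue; 420x560 float32, m along the optical axis (not along the pixel's ray), 0 where there is no reading.
- robot.camera_model(name): a dict with "mtx" (3x3 intrinsics, pixels), "position" and "attitude" of the camera in the world. Camera axes: x right, y down, z forward; pixel columns grow to the right and rows downward; lengths in m; the calibration is good to about 2 mm. A picture is of the moment at which its call begins: read the wrist's pose just before it. camera_model takes no time and is no camera call; for the wrist camera it gives the pose at the moment of the call.
- robot.hand_in(): hands the job in; it is judged then, once.
The state is a dict: "time": time; "q": joint angles; "joint_velocities": joint speeds; "joint_torque": joint torques, N m; "position": TCP position; "tool_rot": TCP orientation; "ft_force": force on the tool from outside, world axes, zero at the start; "moment": the same for the moment, N m; "grip_width": finger opening in m; "grip_force": force on a finger pad.
Only numpy, scipy, OpenCV 4.12 (cv2) and the standard library are available. Lean on these libraries where they do the work, as an engineer would, in place of code of your own. Each camera call takes 0.05 s, during which the arm holds its last target. There are 200 camera calls.

TASK

Slide the finishing machine's clear guard fully open by its red lug, then use the scoop (never the fingers) to carry at least three of the six polishing chips from the white tray into the machine's hopper, leaving no chip anywhere but in the hopper or the tray. Stand the empty scoop back upright on its blue mat and slide the guard fully shut. Leave the other things on the bench where they are.

Things in the scene. Friction and masses are not known exactly. Their poses are not given: they have to be found in the camera images.
- hopper_mouth (a point): Centre of the hopper's mouth in the grey finishing machine, level with its deck, 120 mm above the bench. Square well, 120 x 120 mm inside, 70 mm deep, black floor. Axes are the machine's: it is 190 mm along x; along y (the guard's track) it reaches 85 mm to -y of this point and 255 mm to +y (motor half). Aluminium tracks at x = 80 to 92 mm either side rise 14 mm above the deck.
- guard_lug (a point): Centre of the top of the red lug in the middle of the sliding guard, 165 mm above the bench. The lug is an upright tab 50 mm along the machine's x, 12 mm thick along y (the sliding direction), 34 mm tall above the clear guard plate, whose top is 131 mm above the bench. The plate is 156 x 146 mm with yellow edges. Axes are the machine's own.
- guard (a joint): Travel of the guard along its track in m, towards the machine's +y: 0 shut (plate covers the hopper, lug over the hopper's centre), 0.15 fully open (plate over the motor half). Stays where it is left; friction a few N.
- tray: White open tray fixed to the bench, 190 mm (its x) by 98 mm (its y), 30 mm tall, walls and floor 5 mm thick (inside 180 x 88 mm). Origin: centre of its underside. The six chips lie in the -x half (nearer the robot); the +x half is free.
- mat: Blue mat fixed to the bench, 170 mm (x) by 130 mm (y), 3 mm thick. Origin: centre of its underside. The scoop stands on it.
- scoop: Steel scoop with a dark wooden handle, about 140 g, standing on its flat underside. Pan 70 mm long (x), 76 mm wide (y), floor 1.5 mm, side walls 20 mm tall that begin 20 mm behind the lip, back wall at +x 22 mm tall, open towards its own -x. Origin: centre of the pan's underside; lip at x = -35 mm. z up.
- scoop_grip (a point): Where to hold the scoop: in its upright handle, a bar 14 mm thick (y), 28 mm long (x), from the underside to 85 mm height, its centre 49 mm to +x of the scoop's origin; this point is 65 mm above the underside.
- scoop_pan (a point): Middle of the scoop's pan, 10 mm above its underside.
- chip1: Terracotta-coloured faceted polishing chip, 22 mm across, 20 mm tall, 14 g. Origin at its centre.
- chip2: Green faceted polishing chip, 22 mm across, 20 mm tall, 14 g. Origin at its centre.
- chip3: Terracotta-coloured faceted polishing chip, 22 mm across, 20 mm tall, 14 g. Origin at its centre.
- chip4: Green faceted polishing chip, 22 mm across, 20 mm tall, 14 g. Origin at its centre.
- chip5: Terracotta-coloured faceted polishing chip, 22 mm across, 20 mm tall, 14 g. Origin at its centre.
- chip6: Green faceted polishing chip, 22 mm across, 20 mm tall, 14 g. Origin at its centre.
- bottle: Bystander: bottle, white with a green cap, 44 mm across, 90 mm tall; origin at its underside's centre or in its middle. Leave it alone.
- jar: Bystander: amber jar, 70 mm across, 85 mm tall; origin at its underside's centre or in its middle. Leave it alone.
- dish: Bystander: white bowl, 90 mm across, 30 mm tall; origin at its underside's centre or in its middle. Leave it alone.
- brush: Bystander: brush lying flat; origin at its underside's centre or in its middle. Leave it alone.
- hammer: Bystander: small hammer lying flat; origin at its underside's centre or in its middle. Leave it alone.
- spool: Bystander: brass cylinder, 44 mm across, 35 mm tall; origin at its underside's centre or in its middle. Leave it alone.
- charcoal: Bystander: terracotta-coloured soldering block 100 x 60 x 25 mm; origin at its underside's centre or in its middle. Leave it alone.
Not all that is in view belongs to the job. Leave any orange look-alike of the tray alone.

How it is judged:
By the outcome, as a careful person would: the job done as asked, in the order asked, and still so for the second after the job is handed in, with the robot touching nothing.
It also fails if it takes over 72 s, if anything falls off the work surface, if the arm or the gripper's body presses on something with over 40 N, if the wrist force passes 120 N, or if a joint passes its speed limit or range.

## Working session

There is one attempt and no reset: what is moved stays moved. The work goes in short steps, Python scripts to look and compute and a tool call to move; the robot and the scene stay as the last step left them, time stands still between calls to the robot, and variables do not carry over. Pictures are saved under pics/ and viewed, at most 10 in all, crops included, and the job is handed in when it is done.

Besides the shell and the picture viewer there is one more tool, called after "Emit:" by a JSON object that holds its "method" and its "body", one argument or row to a line. move_arm: Moves the arm, as the interface text tells. Its arguments: {"type":"object","properties":{"motion":{"type":"string"},"newtons":{"type":"number"}},"required":["motion"]}

```bash
mkdir -p pics; ls
cat > h.py <<'E'
import numpy as np, cv2
from rig import robot
from scipy.spatial.transform import Rotation as R
def model(n):
    m=robot.camera_model(n); a=np.array(m["attitude"],float)
    Rm=a if a.shape==(3,3) else R.from_quat(a).as_matrix()
    return np.array(m["mtx"]),np.array(m["position"]),Rm
def ray(M,u,v):
    K,p,Rm=M; d=Rm@np.linalg.inv(K)@np.array([u,v,1.]); return p,d
def plane(M,u,v,z):
    p,d=ray(M,u,v); return p+d*(z-p[2])/d[2]
def cloud(M,D):
    K,p,Rm=M; v,u=np.mgrid[:D.shape[0],:D.shape[1]]
    P=np.stack([(u-K[0,2])/K[0,0]*D,(v-K[1,2])/K[1,1]*D,D],-1); return P@Rm.T+p
E
python3 - <<'E'
from h import *
o=robot.get_obs(); print({k:np.round(v,3).tolist() for k,v in o.items()})
for n in ["top","side"]:
    M=model(n); I,D=robot.camera(n); np.savez(f"{n}.npz",I=I,D=D,K=M[0],p=M[1],R=M[2])
    print(n,M[1].round(3),M[2].round(2).tolist(),M[0].round(1).tolist())
    cv2.imwrite(f"pics/{n}1.png",cv2.cvtColor(cv2.resize(I,(784,588)),cv2.COLOR_RGB2BGR))
E
```

```text
pics
{'time': 0.0, 'q': [-1.316, 0.528, 1.434, 0.0, 1.181, -0.178], 'joint_velocities': [0.001, -0.001, -0.002, 0.001, 0.0, -0.0], 'joint_torque': [0.001, -44.004, -17.659, 0.063, 0.058, -0.0], 'position': [0.263, -0.566, 0.23], 'tool_rot': [0.977, 0.215, -0.0, -0.001], 'ft_force': [-1.451, 0.284, 0.789], 'moment': [0.048, 0.003, 0.004], 'grip_force': 0.0, 'grip_width': 0.087}
top [ 0.472 -0.135  1.114] [[-0.01, -1.0, 0.07], [-1.0, 0.01, -0.01], [0.01, -0.07, -1.0]] [[395.8, 0.0, 281.6], [0.0, 395.8, 212.5], [0.0, 0.0, 1.0]]
side [ 0.496 -0.921  1.082] [[1.0, -0.05, 0.04], [-0.06, -0.78, 0.62], [-0.0, -0.62, -0.78]] [[457.2, 0.0, 287.6], [0.0, 457.2, 210.5], [0.0, 0.0, 1.0]]
```

View pics/top1.png

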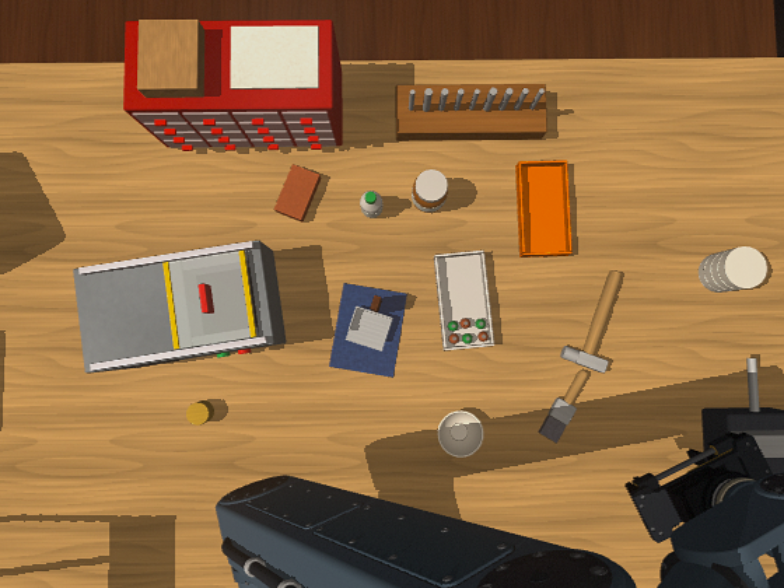

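View pics/side1.png

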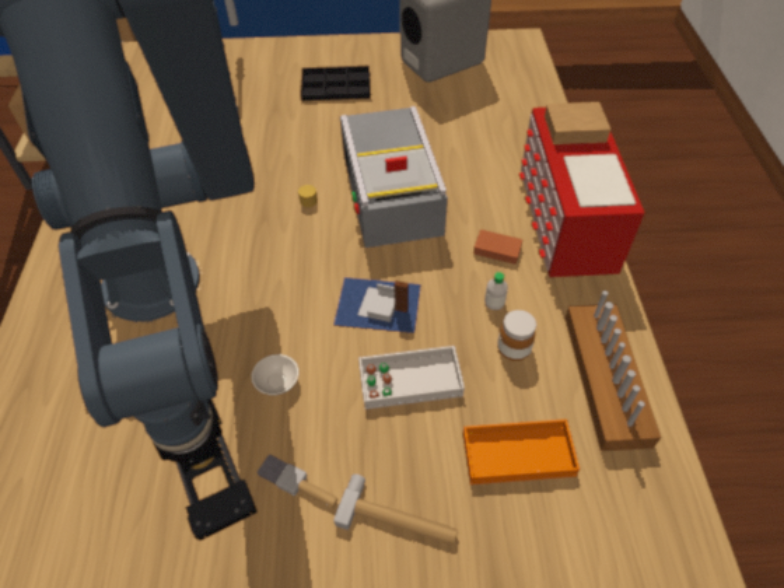

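The top view (784-px scale) shows these things that could be confused:
- **Guard lug:** the red tab at (206,298) on the clear plate. Other red things are the machine button at (243,351), the drawer fronts around (235,135) and the charcoal block at (298,192).
- **Tray:** the white one at (465,300) holds the chips. The orange one at (545,208) is the look-alike.
- **Scoop:** at (370,325) on the blue mat, with its dark handle at (378,303).

The side view agrees. I choose the lug at (206,298), the white tray and the scoop on the blue mat, and measure those next.

```bash
cat > m.py <<'E'
from h import *
T=np.load("top.npz");S=np.load("side.npz")
MT=(T["K"],T["p"],T["R"]);MS=(S["K"],S["p"],S["R"])
def blobs(I,f,box,amin=15):
    hsv=cv2.cvtColor(I,cv2.COLOR_RGB2HSV).astype(int); m=f(*np.moveaxis(hsv,-1,0)).astype(np.uint8)
    x0,y0,x1,y1=[int(b/1.4) for b in box]; k=np.zeros_like(m);k[y0:y1,x0:x1]=1
    n,l,s,c=cv2.connectedComponentsWithStats(m*k)
    return [(c[i],s[i,4],l==i) for i in range(1,n) if s[i,4]>=amin]
def tri(u,v):
    p,d=ray(MT,*u);q,e=ray(MS,*v);A=np.stack([d,-e],1);t=np.linalg.lstsq(A,q-p,rcond=None)[0]
    a=p+d*t[0];b=q+e*t[1];return ((a+b)/2).round(4),np.linalg.norm(a-b).round(4)
if __name__=="__main__":
    CT=cloud(MT,T["D"]);CS=cloud(MS,S["D"])
    red=lambda h,s,v:((h<6)|(h>174))&(s>170)&(v>90); blue=lambda h,s,v:(h>105)&(h<125)&(s>110)
    yel=lambda h,s,v:(h>22)&(h<32)&(s>180)
    white=lambda h,s,v:(s<40)&(v>110)
    brown=lambda h,s,v:(h<14)&(s>90)&(v<110)
    green=lambda h,s,v:(h>45)&(h<80)&(s>90); terra=lambda h,s,v:((h<12)|(h>172))&(s>90)
    for nm,f,bt,bs in [("lug",red,(180,270,230,330),(370,140,420,185)),("mat",blue,(320,270,420,385),(325,270,430,340)),
        ("yel",yel,(155,240,265,355),(345,140,445,205)),("handle",brown,(360,285,395,320),(390,275,415,315)),
        ("green",green,(438,310,492,350),(362,360,400,400)),("terra",terra,(438,310,492,350),(362,360,400,400)),("tray",white,(430,245,500,355),(355,345,470,410))]:
        for cam,I,C,b in (("T",T["I"],CT,bt),("S",S["I"],CS,bs)):
            for c,a,m in blobs(I,f,b):
                r=cv2.minAreaRect(np.argwhere(m)[:,::-1].astype(np.float32))
                print(nm,cam,c.round(1),a,"med",np.median(C[m],0).round(3),"zmax",np.percentile(C[m][:,2],[5,95]).round(3),"rect",np.round(r[0],1),np.round(r[1],1),round(r[2],1))
    crop=cv2.resize(T["I"][165:290,40:360],None,fx=2.5,fy=2.5,interpolation=cv2.INTER_CUBIC);cv2.imwrite("pics/crop1.png",crop[:,:,::-1])
E
python3 m.py
```

```text
lug T [145.  212.5] 98 med [0.545 0.185 0.164] zmax [0.161 0.167] rect [145.  212.5] [19.7  4.7] 81.9
lug S [282.6 116.8] 117 med [0.549 0.181 0.154] zmax [0.138 0.166] rect [282.6 116.9] [ 8.3 13.9] 82.9
yel T [176.4 210.2] 224 med [0.553 0.118 0.133] zmax [0.13  0.136] rect [176.3 209.5] [61.8  4. ] 81.9
yel T [121.7 217.8] 222 med [0.535 0.252 0.133] zmax [0.131 0.137] rect [121.6 217.6] [61.6  3.7] 83.0
yel S [286.9 135.9] 60 med [0.556 0.116 0.133] zmax [0.129 0.137] rect [287.5 135.8] [ 1.3 47.7] 81.4
handle T [268.  216.6] 62 med [ 0.539 -0.109  0.087] zmax [0.034 0.09 ] rect [268.2 216.4] [ 6.3 10.8] 18.4
handle S [286.2 211.9] 165 med [ 0.54  -0.114  0.053] zmax [0.011 0.087] rect [286. 212.] [20.  8.] 90.0
green T [323.1 232.4] 36 med [ 0.498 -0.258  0.022] zmax [0.014 0.026] rect [323.2 232.4] [6.3 6.3] 63.4
green T [342.7 230.9] 33 med [ 0.501 -0.313  0.021] zmax [0.015 0.025] rect [343. 231.] [6. 6.] 90.0
green T [332.9 241.4] 32 med [ 0.473 -0.284  0.022] zmax [0.016 0.027] rect [333. 241.] [6. 6.] 90.0
green S [273.8 263. ] 22 med [ 0.498 -0.263  0.022] zmax [0.015 0.0
[... 798 characters left out ...]
-0.276  0.029] zmax [0.026 0.033] rect [328.8 192.3] [24.5 34.9] 84.8
tray T [332.2 211.5] 1007 med [ 0.558 -0.287  0.005] zmax [0.001 0.013] rect [331.3 215.2] [65.8 35.1] 84.3
tray T [348.8 221.4] 38 med [ 0.526 -0.329  0.03 ] zmax [0.027 0.033] rect [348.7 221. ] [32.2  1.2] 83.7
tray T [314.8 219.8] 28 med [ 0.534 -0.236  0.03 ] zmax [0.027 0.034] rect [314.8 219.5] [19.1  1.4] 84.3
tray T [328.1 245.4] 16 med [ 0.46  -0.274  0.005] zmax [0.002 0.008] rect [328. 245.] [8. 2.] -0.0
tray S [300.6 271.3] 959 med [ 0.57  -0.285  0.005] zmax [0.001 0.029] rect [298.2 271.4] [19.7 60.7] 82.9
tray S [260.4 273.6] 41 med [ 0.46  -0.288  0.006] zmax [0.002 0.032] rect [260.5 274. ] [14.  3.] 90.0
```

View pics/crop1.png

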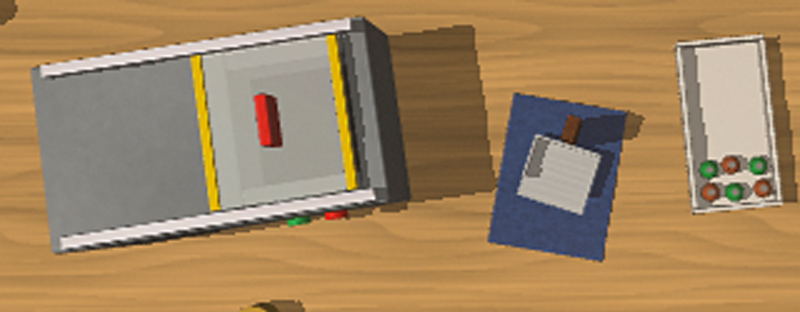

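The crop confirms the lug: a single red tab at crop (266,120), between the two yellow guard edges, in the middle of the clear plate. Its measured top is at z=0.164, as expected. The chips' tops are at about 0.025, and the tray and mat outlines are clear.

```bash
cat > go.py <<'E'
import sys
from h import *
# usage: go.py x y z yawdeg -> total shift in tool units (of 0.2 m) and turn (of pi)
x,y,z,yaw=map(float,sys.argv[1:5]); o=robot.get_obs(); Rm=R.from_quat(o["tool_rot"]).as_matrix()
d=Rm.T@(np.array([x,y,z])-o["position"]); yn=np.degrees(np.arctan2(Rm[1,0],Rm[0,0])); t=-((yaw-yn+180)%360-180)/180
print("t",round(o["time"],2),"pos",np.round(o["position"],4),"yaw",round(yn,2),"shift",(d/0.2).round(4),"turn",round(t,4),"w",o["grip_width"],"gf",o["grip_force"],"F",np.round(o["ft_force"],1),"q6",round(o["q"][5],2))
E
python3 go.py 0.545 0.185 0.2 7.6
python3 - <<'E'
from m import *
print("lug tri",tri((145,212.5),(282.6,115)))
for nm,pts,z in [("tray",[(677,43),(765,38),(782,205),(693,213)],.03),("pan",[(540,135),(605,150),(585,212),(520,195)],.015),("mat",[(514,93),(631,114),(604,262),(488,242)],.003),("handletop",[(570,122)],.088)]:
    P=np.array([plane(MT,u/2.5+40-.3,v/2.5+165-.3,z) for u,v in pts]);print(nm,P.mean(0).round(4),P.round(3).tolist())
E
```

```text
t 0.1 pos [ 0.2626 -0.5665  0.2297] yaw 24.86 shift [ 2.8607 -2.8154  0.1547] turn 0.0959 w 0.08719020044997268 gf 0.0 F [0.2 0.7 0.2] q6 -0.18
lug tri (array([0.5475, 0.1877, 0.1546]), np.float64(0.0017))
tray [ 0.5463 -0.2812  0.03  ] [[0.637, -0.225, 0.03], [0.642, -0.323, 0.03], [0.457, -0.337, 0.03], [0.45, -0.24, 0.03]]
pan [ 0.4949 -0.0972  0.015 ] [[0.537, -0.072, 0.015], [0.52, -0.145, 0.015], [0.452, -0.122, 0.015], [0.471, -0.05, 0.015]]
mat [ 0.4903 -0.0931  0.003 ] [[0.586, -0.043, 0.003], [0.561, -0.174, 0.003], [0.396, -0.142, 0.003], [0.419, -0.013, 0.003]]
handletop [ 0.5462 -0.1078  0.088 ] [[0.546, -0.108, 0.088]]
```

Emit:
{"method": "move_arm", "body": {
  "motion": "1 0.16 -0.15 0 0;1 0.32 -0.3 0 0;1 0.48 -0.46 0 0;1 0.64 -0.62 0 0;1 0.8 -0.78 0 0;1 0.95 -0.94 0 0"
}}

```text
time: 0.6
position: [0.3507, -0.331, 0.2302]
tool_rot: [0.977, 0.215, -0.0, -0.0]
ft_force: [1.3, -0.1, 0.6]
grip_width: 0.087
grip_force: 0.0
```

Emit:
{"method": "move_arm", "body": {
  "motion": "1 0.16 -0.15 0 0;1 0.32 -0.3 0 0;1 0.48 -0.46 0 0;1 0.64 -0.62 0 0;1 0.8 -0.78 0 0;1 0.95 -0.94 0 0"
}}

```text
time: 1.1
position: [0.4385, -0.0971, 0.2305]
tool_rot: [0.977, 0.215, 0.0, -0.0]
ft_force: [0.3, -0.6, 0.4]
grip_width: 0.0867
grip_force: 0.0
```

Emit:
{"method": "move_arm", "body": {
  "motion": "1 0.16 -0.15 0 0.03;1 0.32 -0.3 0 0.06;1 0.48 -0.46 0 0.096;1 0.64 -0.62 0 0.096;1 0.8 -0.78 0 0.096;1 0.95 -0.94 0 0.096;1 0.95 -0.94 0 0.096;1 0.95 -0.94 0 0.096"
}}

```text
time: 1.77
position: [0.533, 0.1561, 0.2303]
tool_rot: [0.998, 0.069, 0.001, -0.001]
ft_force: [1.0, -0.3, -0.0]
grip_width: 0.0873
grip_force: 0.0
```

```bash
python3 go.py 0.545 0.185 0.145 7.6
python3 - <<'E'
from h import *
M=model("wrist"); I,D=robot.camera("wrist"); C=cloud(M,D)
hsv=cv2.cvtColor(I,cv2.COLOR_RGB2HSV).astype(int);h,s,v=np.moveaxis(hsv,-1,0)
m=((h<6)|(h>174))&(s>170)&(v>80)&(C[...,2]>.158)&(C[...,2]<.175)
print(m.sum(),M[1].round(3)); P=C[m]; print(P.mean(0).round(4))
r=cv2.minAreaRect((P[:,:2]*1000).astype(np.float32)); print(r)
cv2.imwrite("pics/w1.png",I[:,:,::-1])
E
```

```text
t 1.77 pos [0.533  0.1561 0.2303] yaw 7.87 shift [ 0.0785 -0.1344  0.4269] turn 0.0015 w 0.08726371064372279 gf 0.0 F [ 1.  -0.3 -0. ] q6 1.52
1133 [0.613 0.166 0.385]
[0.5507 0.1849 0.165 ]
((549.2586059570312, 184.96617126464844), (49.476966857910156, 12.03092098236084), 8.162397384643555)
```

Emit:
{"method": "move_arm", "body": {
  "motion": "1 0.1 -0.132 0 0;1 0.1 -0.132 0.1 0;1 0.1 -0.132 0.25 0;1 0.1 -0.132 0.42 0;1 0.1 -0.132 0.42 0;-1 0.1 -0.132 0.42 0;-1 0.1 -0.132 0.42 0;-1 0.1 -0.132 0.42 0;-1 0.1 -0.132 0.42 0;-1 0.1 -0.132 0.42 0;-1 0.1 -0.132 0.42 0;-1 0.1 -0.132 0.42 0",
  "newtons": 20
}}

```text
time: 2.82
position: [0.5483, 0.1803, 0.1473]
tool_rot: [0.998, 0.066, 0.001, -0.0]
ft_force: [-0.2, 0.0, -0.3]
grip_width: 0.0484
grip_force: 0.0
```

```bash
python3 go.py 0.549 0.185 0.145 8
```

```text
t 2.82 pos [0.5483 0.1803 0.1473] yaw 7.58 shift [ 0.0066 -0.0229  0.0114] turn -0.0023 w 0.04837418357559339 gf 0.0 F [-0.2  0.  -0.3] q6 1.56
```

Emit:
{"method": "move_arm", "body": {
  "motion": "-1 0 -0.02 0 0;-1 0 -0.02 0 0;-1 0 -0.02 0 0;-1 0 -0.02 0 0;-1 0 -0.02 0 0;-1 0 -0.02 0 0;-1 0 -0.02 0 0;-1 0 -0.02 0 0;-1 0 -0.02 0 0"
}}

```text
time: 3.57
position: [0.5475, 0.1844, 0.1465]
tool_rot: [0.998, 0.066, -0.0, -0.0]
ft_force: [0.0, 1.5, -1.2]
grip_width: 0.0122
grip_force: 20.0
```

Emit:
{"method": "move_arm", "body": {
  "motion": "-1 0.004 -0.06 0 0;-1 0.004 -0.15 0 0;-1 0.004 -0.25 0 0;-1 0.004 -0.35 0 0;-1 0.004 -0.45 0 0;-1 0.004 -0.55 0 0;-1 0.004 -0.64 0 0;-1 0.004 -0.7 0 0;-1 0.004 -0.75 0 0;-1 0.004 -0.765 0 0;-1 0.004 -0.765 0 0"
}}

```text
time: 4.48
position: [0.5271, 0.3223, 0.1461]
tool_rot: [0.997, 0.069, -0.004, 0.015]
ft_force: [1.3, -40.7, 10.0]
grip_width: 0.0169
grip_force: 19.9
```

```bash
python3 go.py 0.528 0.3335 0.147 8
```

```text
t 4.48 pos [0.5271 0.3223 0.1461] yaw 7.96 shift [ 0.0119 -0.0546 -0.0061] turn -0.0002 w 0.01685743410675987 gf 19.85940406098962 F [  1.3 -40.7  10. ] q6 1.83
```

Emit:
{"method": "move_arm", "body": {
  "motion": "-1 0 0.06 0 0;-1 0 0.06 0 0;-1 0 0.06 0 0"
}}

```text
time: 4.73
position: [0.5278, 0.3197, 0.1462]
tool_rot: [0.998, 0.066, -0.003, 0.004]
ft_force: [-3.7, -12.2, 4.2]
grip_width: 0.0117
grip_force: 19.9
```

```bash
python3 go.py 0.528 0.3335 0.147 8;python3 - <<'E'
from h import *
for n in ["top","side"]:
    I,D=robot.camera(n)
    c=I[150:280,30:230] if n=="top" else I[60:180,220:340]
    cv2.imwrite(f"pics/{n}2.png",cv2.resize(c,None,fx=3,fy=3,interpolation=cv2.INTER_CUBIC)[:,:,::-1])
a=cv2.imread("pics/top2.png");b=cv2.imread("pics/side2.png");b=cv2.resize(b,(390,390));a=cv2.resize(a,(400,260));o=np.zeros((390,790,3),np.uint8);o[:260,:400]=a;o[:,400:]=b;cv2.imwrite("pics/c2.png",o)
E
```

```text
t 4.73 pos [0.5278 0.3197 0.1462] yaw 7.59 shift [ 0.0103 -0.068  -0.0046] turn -0.0023 w 0.011723549302257984 gf 19.936256899964064 F [ -3.7 -12.2   4.2] q6 1.81
```

View pics/c2.png

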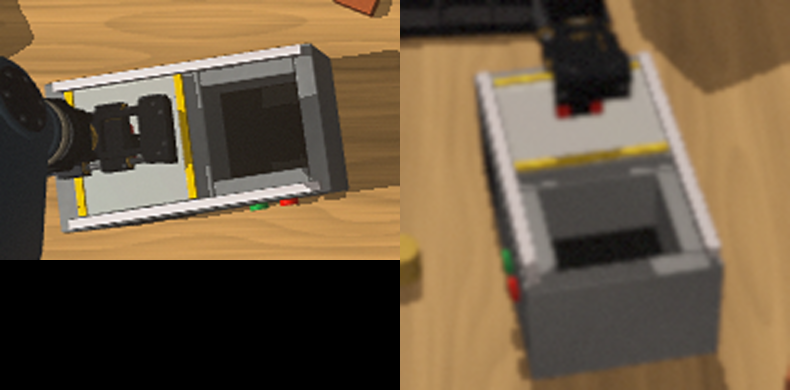

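The top-left half shows the guard plate moved over the motor half, with its front yellow edge at (187,135) and the hopper uncovered at (262,130). The right half shows the same from the side. I'll measure how far the guard has really travelled.

```bash
cat > guard.py <<'E'
from m import *
M=model("top");I,D=robot.camera("top");C=cloud(M,D)
yel=lambda h,s,v:(h>22)&(h<32)&(s>180)
for c,a,m in blobs(I,yel,(60,230,275,365)): 
    P=C[m];P=P[abs(P[:,2]-.133)<.012]; print("yel",c.round(1),a,np.median(P,0).round(4), "s",round(float(np.median(P[:,:2],0)@[-.139,.990]),4))
ax=np.array([-.139,.990])
print("shut edges s",np.array([.553,.118])@ax,np.array([.535,.252])@ax,"lug",np.array([.5493,.185])@ax)
E
python3 guard.py
```

```text
yel [122.3 217.2] 223 [0.5377 0.2508 0.1334] s 0.1736
yel [ 64.2 198.9] 28 [0.5841 0.3951 0.1328] s 0.3099
yel [ 69.9 247.8] 73 [0.4626 0.3773 0.1332] s 0.3092
shut edges s 0.039952999999999975 0.175115 lug 0.10679729999999998
```

Emit:
{"method": "move_arm", "body": {
  "motion": "-1 0 -0.02 0 0;-1 0 -0.04 0 0;-1 0 -0.05 0 0;-1 0 -0.06 0 0;-1 0 -0.06 0 0;-1 0 -0.06 0 0;-1 0 -0.06 0 0"
}}

```text
time: 5.47
position: [0.5275, 0.3206, 0.146]
tool_rot: [0.998, 0.068, -0.004, 0.015]
ft_force: [0.8, -39.5, 9.6]
grip_width: 0.0135
grip_force: 19.9
```

```bash
python3 go.py 0.528 0.3335 0.147 8;python3 guard.py; python3 -c "
from h import *
o=robot.get_obs();print(np.round(o['q'],3),np.round(o['moment'],2),np.round(o['joint_torque'],1),np.round(o['joint_velocities'],3))"
```

```text
t 5.47 pos [0.5275 0.3206 0.146 ] yaw 7.83 shift [ 0.0111 -0.0633 -0.0069] turn -0.001 w 0.013459386820576498 gf 19.854013435542583 F [  0.8 -39.5   9.6] q6 1.83
yel [122.3 217.6] 224 [0.5353 0.2509 0.1332] s 0.1739
yel [ 64.2 199.7] 33 [0.5836 0.3947 0.1333] s 0.3097
yel [ 69.8 247.7] 73 [0.4626 0.3772 0.1339] s 0.3091
shut edges s 0.039952999999999975 0.175115 lug 0.10679729999999998
[ 0.378  0.627  1.512 -0.03   1.02   1.828] [-6.57 -0.23  0.13] [ 21.5 -41.5 -20.6   9.2  -4.1   0. ] [-0.003 -0.     0.002  0.    -0.002 -0.001]
```

Run:
```python
from m import *
ax=np.array([-.139,.990]);bx=np.array([.990,.139])
M=model("top");I,D=robot.camera("top");C=cloud(M,D)
s=C[...,:2]@ax;b=C[...,:2]@bx-np.array([.5493,.185])@bx;z=C[...,2]
for nm,zl,zh in (("track",.13,.14),("deck",.112,.127),("well",.03,.07)):
  for bl,bh in ((-.093,-.079),(-.075,-.063),(-.055,-.01),(.01,.055),(.063,.075),(.079,.093)):
    k=(z>zl)&(z<zh)&(b>bl)&(b<bh)&(s>-.05)&(s<.5)
    if k.sum()>4: print(nm,bl,k.sum(),"s range",np.percentile(s[k],[1,99]).round(3),"z",np.median(z[k]).round(3))
# deck hole along s near b=0: print z profile
for c in (-.045,0.045):
  pr=[(round(t,3),round(float(np.median(z[(abs(s-t)<.0025)&(abs(b-c)<.008)])),3)) for t in np.arange(0.0,.19,.006) if ((abs(s-t)<.0025)&(abs(b-c)<.008)).sum()]
  print(c,pr)
pr=[(round(t,3),round(float(np.median(z[(abs(b-t)<.003)&(abs(s-.11)<.02)])),3)) for t in np.arange(-.1,.1,.006)]
print(pr)
# anything beyond plate rear
k=(s>.315)&(s<.4)&(abs(b)<.095); print("rear z", [(round(t,3),round(float(np.median(z[k&(abs(s-t)<.004)])),3)) for t in np.arange(.315,.4,.008) if (k&(abs(s-t)<.004)).sum()])
cv2.imwrite("pics/well.png",cv2.resize(I[150:280,20:230],None,fx=3.8,fy=3.8,interpolation=cv2.INTER_CUBIC)[:,:,::-1])
```

```text
track -0.093 519 s range [0.02  0.324] z 0.133
track -0.075 169 s range [0.17  0.314] z 0.132
track -0.055 394 s range [0.169 0.314] z 0.132
track 0.01 191 s range [0.169 0.309] z 0.132
track 0.063 158 s range [0.171 0.315] z 0.132
track 0.079 442 s range [0.022 0.326] z 0.133
deck -0.093 199 s range [0.007 0.345] z 0.119
deck -0.075 367 s range [0.008 0.344] z 0.119
deck -0.055 441 s range [0.008 0.345] z 0.119
deck 0.01 338 s range [0.008 0.172] z 0.119
deck 0.063 340 s range [0.009 0.34 ] z 0.119
deck 0.079 45 s range [0.008 0.347] z 0.119
well -0.093 17 s range [0.006 0.008] z 0.051
well -0.075 14 s range [0.006 0.008] z 0.052
well -0.055 741 s range [0.007 0.153] z 0.05
well 0.01 733 s range [0.008 0.154] z 0.049
well 0.063 13 s range [0.008 0.009] z 0.051
well 0.079 12 s range [0.008 0.01 ] z 0.05
-0.045 [(np.float64(0.0), -0.001), (np.float64(0.006), 0.058), (np.float64(0.012), 0.12), (np.float64(0.018), 0.12), (np.float64(0.024), 0.12), (np.float64(0.03), 0.119), (np.float64(0.048), 0.05), (np.float64(0.054), 0.051), (np.float64(0.06), 0.05), (np.float64(0.066), 0.05), (np.fl
[... 1716 characters left out ...]
.049), (np.float64(-0.028), 0.049), (np.float64(-0.022), 0.049), (np.float64(-0.016), 0.049), (np.float64(-0.01), 0.05), (np.float64(-0.004), 0.049), (np.float64(0.002), 0.049), (np.float64(0.008), 0.05), (np.float64(0.014), 0.049), (np.float64(0.02), 0.05), (np.float64(0.026), 0.049), (np.float64(0.032), 0.049), (np.float64(0.038), 0.05), (np.float64(0.044), 0.05), (np.float64(0.05), 0.049), (np.float64(0.056), 0.084), (np.float64(0.062), 0.119), (np.float64(0.068), 0.12), (np.float64(0.074), 0.12), (np.float64(0.08), 0.133), (np.float64(0.086), 0.134), (np.float64(0.092), nan), (np.float64(0.098), nan)]
  return _methods._mean(a, axis=axis, dtype=dtype,
  ret = ret.dtype.type(ret / rcount)
```

View pics/well.png

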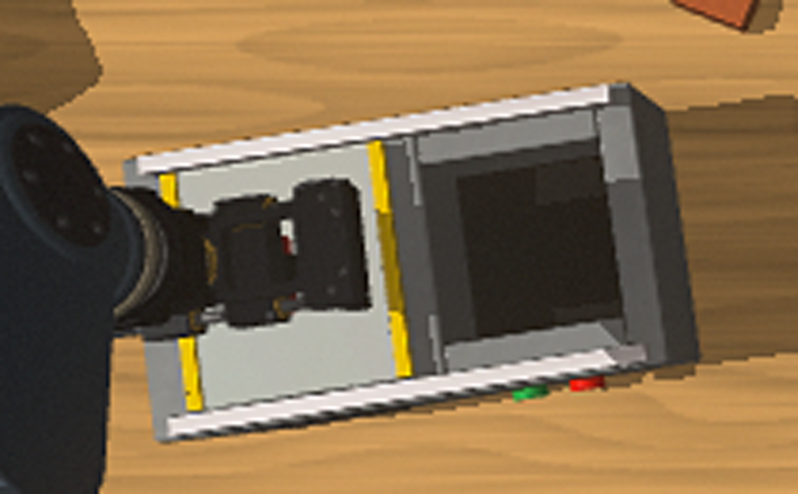

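The picture shows the plate over the motor half (yellow edges at x≈175 and x≈390) and the open well at (540,240). The machine spans s=0.008 to 0.347 along its track, so the hopper centre is at s=0.093. The guard therefore started about 14 mm open and is now at its 0.15 stop, which explains the resistance. Next I release the lug and go to the scoop.

Emit:
{"method": "move_arm", "body": {
  "motion": "-1 0 0.055 0 0;-1 0 0.055 0 0;0 0 0.055 0 0;0 0 0.055 0 0;0 0 0.055 0 0;0 0 0.055 0 0;0 0 0.055 -0.15 0;0 0 0.055 -0.3 0;0 0 0.055 -0.47 0;0 0 0.2 -0.47 0;0 0 0.4 -0.47 0;0 0 0.6 -0.47 0"
}}

```text
time: 6.57
position: [0.5448, 0.2177, 0.2419]
tool_rot: [0.998, 0.068, 0.002, -0.0]
ft_force: [0.5, -0.1, 0.8]
grip_width: 0.0437
grip_force: 0.0
```

Emit:
{"method": "move_arm", "body": {
  "motion": "0.4 0 0.2 0 0;0.4 0 0.4 0 0.04;0.4 0 0.6 0 0.08;0.4 0 0.8 0 0.12;0.4 0 1 0 0.145;0.4 0 1 0 0.145"
}}

```text
time: 7.07
position: [0.573, 0.012, 0.2411]
tool_rot: [0.986, -0.165, 0.002, 0.002]
ft_force: [-0.9, 0.1, 0.5]
grip_width: 0.0608
grip_force: 0.0
```

```bash
python3 go.py 0.525 -0.107 0.2 -18.5; python3 guard.py
```

```text
t 7.07 pos [0.573  0.012  0.2411] yaw -19.04 shift [-0.0341  0.6405  0.2065] turn -0.003 w 0.06077901018635678 gf 0.0 F [-0.9  0.1  0.5] q6 1.73
yel [ 67.3 226.5] 226 [0.5143 0.3853 0.133 ] s 0.31
shut edges s 0.039952999999999975 0.175115 lug 0.10679729999999998
```

Emit:
{"method": "move_arm", "body": {
  "motion": "0.4 -0.01 0.2 0 0;0.4 -0.02 0.4 0.05 0;0.4 -0.034 0.55 0.15 0;0.4 -0.034 0.64 0.15 0;0.4 -0.034 0.64 0.15 0;0.4 -0.034 0.64 0.15 0"
}}

```text
time: 7.62
position: [0.5237, -0.0999, 0.2106]
tool_rot: [0.987, -0.161, 0.0, -0.0]
ft_force: [0.8, 0.7, 0.3]
grip_width: 0.0611
grip_force: 0.0
```

```bash
cat > scoopw.py <<'E'
from h import *
o=robot.get_obs();M=model("wrist"); I,D=robot.camera("wrist"); C=cloud(M,D)
hsv=cv2.cvtColor(I,cv2.COLOR_RGB2HSV).astype(int);h,s,v=np.moveaxis(hsv,-1,0)
print(o["position"].round(4) if hasattr(o["position"],"round") else o["position"])
z=C[...,2]; near=np.hypot(C[...,0]-.54,C[...,1]+.11)<.06
def rep(nm,m):
    P=C[m]; r=cv2.minAreaRect((P[:,:2]*1000).astype(np.float32)); print(nm,m.sum(),P.mean(0).round(4),np.round(r[0],1),np.round(r[1],1),round(r[2],1))
rep("handletop",near&(z>.082)&(z<.094))
rep("pan",(s<60)&(z>.002)&(z<.035)&(np.hypot(C[...,0]-.495,C[...,1]+.097)<.055))
rep("backwall",(s<60)&(z>.02)&(z<.035)&(np.hypot(C[...,0]-.495,C[...,1]+.097)<.055))
cv2.imwrite("pics/w2.png",I[:,:,::-1])
E
python3 scoopw.py
```

```text
[ 0.5237 -0.0999  0.2106]
handletop 490 [ 0.5431 -0.1088  0.0881] [ 542.2 -108.8] [13.4 28.1] 71.2
pan 3633 [ 0.4955 -0.0925  0.0078] [504.1 -95.4] [81.4 90.8] 71.8
backwall 457 [ 0.5151 -0.0996  0.024 ] [505.5 -96.1] [76.1 50.5] 71.1
```

View pics/w2.png

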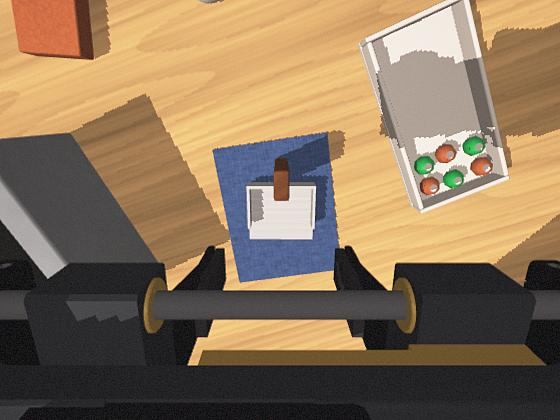

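The wrist view shows the scoop on its mat: pan at (281,210), handle at (281,180), fingers either side. The tray with its six chips is at (440,120). Handle top measures z=0.088 and 13×28 mm, both as described. Next I grasp it.

Emit:
{"method": "move_arm", "body": {
  "motion": "0.4 0.102 0.013 0.1 0.002;0.4 0.102 0.013 0.28 0.002;0.4 0.102 0.013 0.46 0.002;0.3 0.102 0.013 0.62 0.002;0.2 0.102 0.013 0.74 0.002;0.1 0.102 0.013 0.768 0.002;-1 0.102 0.013 0.768 0.002;-1 0.102 0.013 0.768 0.002;-1 0.102 0.013 0.768 0.002;-1 0.102 0.013 0.768 0.002;-1 0.102 0.013 0.768 0.002;-1 0.102 0.013 0.768 0.002",
  "newtons": 45
}}

```text
time: 8.67
position: [0.5425, -0.1096, 0.0582]
tool_rot: [0.986, -0.164, 0.001, 0.0]
ft_force: [-0.0, 0.6, 0.2]
grip_width: 0.0156
grip_force: 0.5
```

Emit:
{"method": "move_arm", "body": {
  "motion": "-1 0 0 0 0;-1 0 0 0 0;-1 0 0 0 0"
}}

```text
time: 8.92
position: [0.5425, -0.1096, 0.0581]
tool_rot: [0.986, -0.164, 0.001, 0.0]
ft_force: [-1.6, 1.7, 5.5]
grip_width: 0.0136
grip_force: 44.9
```

```bash
python3 go.py 0.5422 -0.1088 0.057 -18.8
python3 - <<'E'
from h import *
# tray outline & chips from the saved top cloud
from m import *
C=cloud(MT,T["D"]);z=C[...,2]
k=(abs(z-.03)<.006)&(abs(C[...,0]-.546)<.11)&(abs(C[...,1]+.281)<.065)
hsv=cv2.cvtColor(T["I"],cv2.COLOR_RGB2HSV); k&=hsv[...,1]<60
print("tray rect",cv2.minAreaRect((C[k][:,:2]*1000).astype(np.float32)))
I=cv2.imread("pics/w2.png")
E
```

```text
t 8.92 pos [ 0.5425 -0.1096  0.0581] yaw -18.9 shift [-0.0027 -0.0033  0.0055] turn -0.0006 w 0.013612693774440052 gf 44.93391972966492 F [-1.6  1.7  5.5] q6 1.5
tray rect ((547.947021484375, -280.28570556640625), (188.84451293945312, 97.8127212524414), 5.170970916748047)
```

Emit:
{"method": "move_arm", "body": {
  "motion": "-1 0 0 -0.12 0;-1 0 0 -0.25 0;-1 0.08 0.09 -0.35 -0.02;-1 0.18 0.21 -0.35 -0.04;-1 0.29 0.34 -0.35 -0.07;-1 0.4 0.47 -0.35 -0.1;-1 0.5 0.58 -0.35 -0.13;-1 0.56 0.65 -0.35 -0.134;-1 0.582 0.677 -0.35 -0.134;-1 0.582 0.677 -0.35 -0.134;-1 0.582 0.677 -0.35 -0.134"
}}

```text
time: 9.83
position: [0.6068, -0.2741, 0.1262]
tool_rot: [0.999, 0.045, -0.001, -0.001]
ft_force: [1.0, 0.4, -1.3]
grip_width: 0.0137
grip_force: 44.9
```

```bash
python3 go.py 0.6088 -0.2755 0.0605 5.2
python3 - <<'E'
from h import *
M=model("wrist");I,D=robot.camera("wrist");C=cloud(M,D);z=C[...,2]
hsv=cv2.cvtColor(I,cv2.COLOR_RGB2HSV).astype(int);h,s,v=np.moveaxis(hsv,-1,0)
k=(abs(z-.03)<.004)&(s<70)&(abs(C[...,0]-.548)<.11)&(abs(C[...,1]+.28)<.06)
print(k.sum(),cv2.minAreaRect((C[k][:,:2]*1000).astype(np.float32)) if k.sum()>10 else "")
for nm,f in (("g",(h>45)&(h<80)&(s>90)),("t",((h<12)|(h>172))&(s>110))):
    m=(f&(z>.008)&(z<.03)&(abs(C[...,1]+.28)<.06)).astype(np.uint8);n,l,st,c=cv2.connectedComponentsWithStats(m)
    for i in range(1,n):
        if st[i,4]>60: print(nm,c[i].round(0),st[i,4],C[l==i].mean(0).round(4))
# scoop tilt: pan floor
k=(s<60)&(z>.06)&(z<.12)&(np.hypot(C[...,0]-.56,C[...,1]+.28)<.045)
if k.sum()>50:
    P=C[k];A=np.c_[P[:,:2],np.ones(len(P))];print("pan",k.sum(),P.mean(0).round(4),np.linalg.lstsq(A,P[:,2],rcond=None)[0].round(3))
cv2.imwrite("pics/w3.png",I[:,:,::-1])
E
```

```text
t 9.83 pos [ 0.6068 -0.2741  0.1262] yaw 5.18 shift [0.0099 0.0087 0.3284] turn -0.0001 w 0.013713575261918564 gf 44.928994942456484 F [ 1.   0.4 -1.3] q6 0.89
1883 ((605.404296875, -276.43048095703125), (79.01394653320312, 97.91271209716797), 4.839696407318115)
g [279. 343.] 134 [ 0.4759 -0.2867  0.023 ]
pan 563 [ 0.5578 -0.2801  0.0766] [0.103 0.014 0.023]
```

View pics/w3.png

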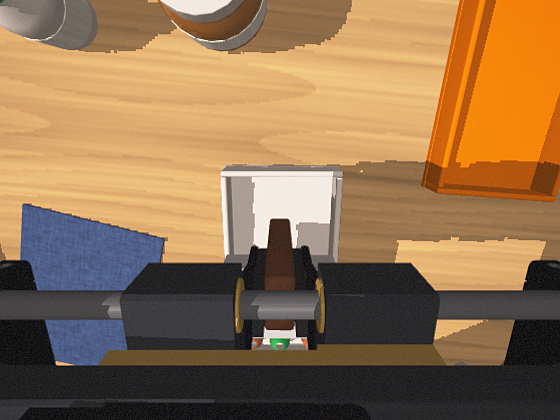

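The wrist view shows the scoop held over the tray's free half: handle at (280,270), tray walls at (225,215) and (340,215). The chips (green at (280,343)) lie ahead of the lip. Next I lower the scoop carefully.

Emit:
{"method": "move_arm", "body": {
  "motion": "-1 0.01 0.005 0.08 0;-1 0.01 0.005 0.17 0;-1 0.01 0.005 0.24 0;-1 0.01 0.005 0.28 0;-1 0.01 0.005 0.3 0;-1 0.01 0.005 0.31 0;-1 0.01 0.005 0.32 0;-1 0.01 0.005 0.325 0;-1 0.01 0.005 0.325 0"
}}

```text
time: 10.63
position: [0.6105, -0.2761, 0.0625]
tool_rot: [0.999, 0.046, 0.0, 0.0]
ft_force: [-1.0, -0.1, -1.4]
grip_width: 0.0135
grip_force: 44.9
```

```bash
python3 go.py 0.5322 -0.2825 0.0605 5.2
python3 - <<'E'
from h import *
M=model("side");I,D=robot.camera("side")
cv2.imwrite("pics/s3.png",cv2.resize(I[200:330,220:360],None,fx=4,fy=4,interpolation=cv2.INTER_CUBIC)[:,:,::-1])
E
```

```text
t 10.63 pos [ 0.6105 -0.2761  0.0625] yaw 5.24 shift [-0.3925 -0.004   0.0099] turn 0.0002 w 0.013473535262879362 gf 44.92896666750312 F [-1.  -0.1 -1.4] q6 0.89
```

View pics/s3.png

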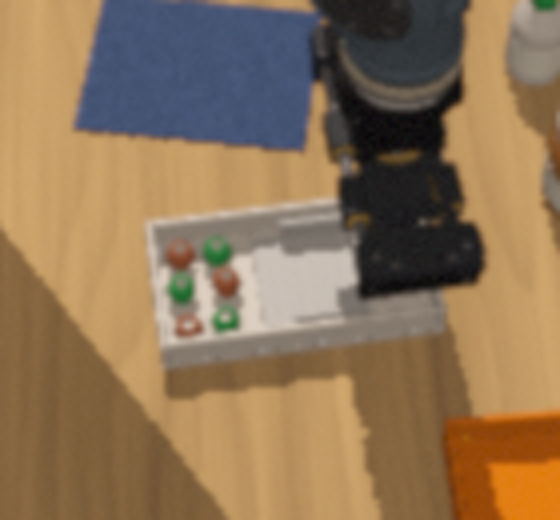

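The side crop shows the pan flat in the tray, with its lip at about x=260. The six chips are ahead of it at (180–230, 250–325), with a clear channel on both sides. I start the scooping push.

Emit:
{"method": "move_arm", "body": {
  "motion": "-1 0 0 0.012 0;-1 -0.03 0 0.014 0;-1 -0.07 -0.005 0.014 0;-1 -0.11 -0.008 0.014 0;-1 -0.15 -0.008 0.014 0;-1 -0.19 -0.008 0.014 0;-1 -0.23 -0.008 0.014 0;-1 -0.26 -0.008 0.014 0;-1 -0.28 -0.008 0.014 0;-1 -0.3 -0.008 0.014 0;-1 -0.31 -0.008 0.014 0;-1 -0.31 -0.008 0.014 0"
}}

```text
time: 11.68
position: [0.5482, -0.2807, 0.0601]
tool_rot: [0.999, 0.045, 0.001, 0.001]
ft_force: [2.9, -0.3, 6.7]
grip_width: 0.0139
grip_force: 44.9
```

```bash
python3 go.py 0.5425 -0.282 0.06 5.2
cat > chips.py <<'E'
from m import *
ex=np.array([.9959,.0901]);ey=np.array([-.0901,.9959])
M=model("side");I,D=robot.camera("side");C=cloud(M,D)
g=lambda h,s,v:(h>45)&(h<80)&(s>90)&(v>40); t=lambda h,s,v:((h<12)|(h>172))&(s>110)&(v>50)
for nm,f in (("g",g),("t",t)):
    for c,a,m in blobs(I,f,(350,340,480,420),8):
        P=np.median(C[m],0); d=P[:2]-[.548,-.280]; print(nm,c.round(0),a,"tray xy",(d@ex).round(4),(d@ey).round(4),"z",P[2].round(4))
np.savez("sidelast.npz",I=I,D=D)
E
python3 chips.py
```

```text
t 11.68 pos [ 0.5482 -0.2807  0.0601] yaw 5.19 shift [-0.0289  0.0038  0.0005] turn -0.0001 w 0.013913225886502166 gf 44.929465781897306 F [ 2.9 -0.3  6.7] q6 0.83
g [271. 264.] 28 tray xy -0.0562 0.0175 z 0.0245
g [264. 271.] 30 tray xy -0.0777 -0.0012 z 0.0225
g [273. 277.] 26 tray xy -0.0562 -0.0236 z 0.0242
t [263. 264.] 28 tray xy -0.079 0.0214 z 0.0228
t [273. 270.] 20 tray xy -0.0534 -0.0041 z 0.0245
t [264. 282.] 15 tray xy -0.0815 -0.0348 z 0.0244
```

Emit:
{"method": "move_arm", "body": {
  "motion": "-1 -0.01 0 0 0;-1 -0.02 0 0 0;-1 -0.028 0 0 0;-1 -0.034 0 0 0;-1 -0.034 0 0 0"
}}

```text
time: 12.15
position: [0.5445, -0.2813, 0.0607]
tool_rot: [0.999, 0.045, 0.004, 0.001]
ft_force: [9.3, 1.7, 3.6]
grip_width: 0.0139
grip_force: 44.9
```

```bash
python3 go.py 0.5425 -0.282 0.06 5.2; python3 chips.py
```

```text
t 12.15 pos [ 0.5445 -0.2813  0.0607] yaw 5.13 shift [-0.0104  0.0026  0.0033] turn -0.0004 w 0.013888930302035474 gf 44.94650472421199 F [9.3 1.7 3.6] q6 0.82
g [270. 264.] 29 tray xy -0.0588 0.0176 z 0.025
g [263. 271.] 33 tray xy -0.08 -0.002 z 0.0238
g [272. 277.] 26 tray xy -0.0591 -0.0247 z 0.0253
t [262. 264.] 25 tray xy -0.0802 0.0212 z 0.0235
t [272. 271.] 19 tray xy -0.0542 -0.0063 z 0.0259
t [264. 281.] 18 tray xy -0.0812 -0.034 z 0.0246
```

Emit:
{"method": "move_arm", "body": {
  "motion": "-1 0.005 0 -0.005 0;-1 0.01 0 -0.015 0;-1 0.02 0 -0.03 0;-1 0.04 0 -0.03 0;-1 0.08 0 -0.03 0;-1 0.14 0 -0.03 0;-1 0.22 0 -0.03 0;-1 0.31 0 -0.03 0;-1 0.31 0 -0.03 0;-1 0.31 0 -0.03 0;-1 0.31 0 -0.03 0"
}}

```text
time: 13.12
position: [0.6015, -0.2742, 0.0642]
tool_rot: [0.999, 0.046, -0.002, -0.001]
ft_force: [-0.3, 0.5, -1.5]
grip_width: 0.0137
grip_force: 44.9
```

```bash
python3 go.py 0.5425 -0.282 0.06 5.2; python3 chips.py
```

```text
t 13.12 pos [ 0.6015 -0.2742  0.0642] yaw 5.26 shift [-0.2973  0.0117  0.0222] turn 0.0003 w 0.01371379048604685 gf 44.931117631495 F [-0.3  0.5 -1.5] q6 0.88
g [299. 258.] 36 tray xy 0.0216 0.0219 z 0.0283
g [266. 271.] 27 tray xy -0.0722 -0.0011 z 0.0221
g [300. 273.] 20 tray xy 0.0161 -0.0257 z 0.0295
t [289. 261.] 36 tray xy -0.0072 0.0166 z 0.0286
t [302. 267.] 32 tray xy 0.0245 -0.0065 z 0.0278
```

Four chips are in the pan: two green and one terracotta at the back, and one terracotta further forward. One green chip is seen left in the tray. The sixth is hidden from the side camera by the near wall. Next I lift and carry gently.

Emit:
{"method": "move_arm", "body": {
  "motion": "-1 0 0 -0.02 0;-1 0 0 -0.06 0;-1 0 0 -0.12 0;-1 0 0 -0.19 0;-1 0 0 -0.27 0;-1 0 0 -0.35 0;-1 0 0 -0.44 0;-1 0 0 -0.53 0;-1 0 0 -0.61 0;-1 0 0 -0.67 0;-1 0 0 -0.71 0;-1 0 0 -0.71 0"
}}

```text
time: 14.17
position: [0.6042, -0.2757, 0.2101]
tool_rot: [0.999, 0.046, 0.002, 0.001]
ft_force: [0.2, 0.2, -1.4]
grip_width: 0.0139
grip_force: 44.9
```

```bash
python3 go.py 0.586 0.176 0.205 8
cat > pan.py <<'E'
from m import *
# chips in view of side and top, anywhere: position and height
for n in ("side","top"):
    M=model(n);I,D=robot.camera(n);C=cloud(M,D)
    g=lambda h,s,v:(h>45)&(h<80)&(s>90)&(v>40); t=lambda h,s,v:((h<12)|(h>172))&(s>110)&(v>50)
    for nm,f in (("g",g),("t",t)):
        for c,a,m in blobs(I,f,(0,0,784,588),8):
            P=np.median(C[m],0)
            if a<150 and -.42<P[1]<.32 and .40<P[0]<.68 and P[2]<.3: print(n,nm,c.round(0),a,P.round(3))
E
python3 pan.py
```

```text
t 14.17 pos [ 0.6042 -0.2757  0.2101] yaw 5.23 shift [ 0.1154 -2.2575  0.0191] turn -0.0154 w 0.01394476951933091 gf 44.93131239898503 F [ 0.2  0.2 -1.4] q6 0.88
side g [253. 140.] 17 [0.451 0.174 0.067]
side g [300. 228.] 38 [ 0.567 -0.261  0.174]
side g [298. 242.] 29 [ 0.558 -0.305  0.174]
side g [266. 271.] 26 [ 0.476 -0.289  0.021]
side t [277.  92.] 31 [0.537 0.314 0.146]
side t [255. 148.] 28 [0.456 0.136 0.066]
side t [290. 232.] 42 [ 0.541 -0.273  0.173]
side t [305. 237.] 42 [ 0.574 -0.289  0.173]
side t [266. 281.] 23 [ 0.475 -0.319  0.023]
top g [348. 206.] 54 [ 0.556 -0.302  0.172]
top g [159. 253.] 25 [0.447 0.177 0.07 ]
top t [340. 200.] 36 [ 0.571 -0.283  0.173]
top t [174. 250.] 31 [0.454 0.14  0.069]
```

Four chips are in the raised pan (z≈0.173) and the other two lie in the tray. I carry them to the hopper.

Emit:
{"method": "move_arm", "body": {
  "motion": "-1 0 -0.02 0 0;-1 0 -0.06 0 0;-1 0 -0.12 0 0;-1 0 -0.2 0 0;-1 0 -0.29 0 0;-1 0.02 -0.39 0 0;-1 0.04 -0.5 0 0;-1 0.05 -0.61 0 0;-1 0.05 -0.72 0 0;-1 0.05 -0.83 0 0;-1 0.05 -0.94 0 0"
}}

```text
time: 15.18
position: [0.5951, -0.0837, 0.2072]
tool_rot: [0.999, 0.046, -0.0, -0.0]
ft_force: [-0.1, -0.4, -1.7]
grip_width: 0.0138
grip_force: 44.9
```

Emit:
{"method": "move_arm", "body": {
  "motion": "-1 0.005 -0.11 0 -0.002;-1 0.01 -0.22 0 -0.005;-1 0.02 -0.33 0 -0.01;-1 0.03 -0.44 0 -0.015;-1 0.04 -0.55 0 -0.015;-1 0.05 -0.66 0 -0.015;-1 0.06 -0.76 0 -0.015;-1 0.06 -0.85 0 -0.015;-1 0.06 -0.92 0 -0.015;-1 0.06 -0.97 0 -0.015;-1 0.06 -0.99 0 -0.015"
}}

```text
time: 16.1
position: [0.5889, 0.1136, 0.2072]
tool_rot: [0.998, 0.07, -0.0, -0.0]
ft_force: [0.4, -0.7, -1.8]
grip_width: 0.0139
grip_force: 44.9
```

```bash
python3 go.py 0.586 0.176 0.205 8; python3 pan.py
```

```text
t 16.1 pos [0.5889 0.1136 0.2072] yaw 8.07 shift [ 0.0293 -0.3109  0.0111] turn 0.0004 w 0.013931113986844787 gf 44.9314047396183 F [ 0.4 -0.7 -1.8] q6 1.43
side g [285. 124.] 25 [0.552 0.127 0.171]
side g [282. 134.] 10 [0.542 0.083 0.173]
side g [253. 140.] 17 [0.451 0.174 0.068]
side g [267. 272.] 26 [ 0.479 -0.289  0.022]
side t [275.  90.] 143 [0.531 0.315 0.153]
side t [298. 127.] 61 [0.589 0.107 0.173]
side t [288. 131.] 27 [0.56  0.1   0.169]
side t [255. 148.] 28 [0.456 0.134 0.068]
side t [261. 243.] 27 [ 0.465 -0.193  0.017]
side t [266. 282.] 21 [ 0.475 -0.32   0.023]
top g [167. 210.] 53 [0.551 0.13  0.17 ]
top g [186. 215.] 52 [0.538 0.084 0.171]
top g [333. 240.] 37 [ 0.476 -0.285  0.022]
top g [159. 253.] 26 [0.447 0.177 0.07 ]
top t [179. 207.] 49 [0.558 0.101 0.171]
top t [ 94. 221.] 71 [0.527 0.313 0.147]
top t [345. 241.] 40 [ 0.473 -0.318  0.022]
top t [299. 245.] 38 [ 0.463 -0.19   0.018]
top t [174. 250.] 31 [0.454 0.14  0.069]
```

One terracotta chip has slid off onto the bench at (0.465,-0.19), so I'll scoop it up afterwards. Three chips are still in the pan. I go over the hopper and down into it.

Emit:
{"method": "move_arm", "body": {
  "motion": "-1 0.005 -0.02 0 0;-1 0.01 -0.06 0 0;-1 0.02 -0.12 0 0;-1 0.03 -0.19 0 0;-1 0.03 -0.25 0 0;-1 0.03 -0.29 0 0;-1 0.03 -0.311 0 0;-1 0.03 -0.311 0.03 0;-1 0.03 -0.311 0.08 0;-1 0.03 -0.311 0.14 0;-1 0.03 -0.311 0.2 0;-1 0.03 -0.311 0.24 0"
}}

```text
time: 17.2
position: [0.5862, 0.173, 0.157]
tool_rot: [0.998, 0.069, -0.001, 0.0]
ft_force: [0.5, -0.0, -1.5]
grip_width: 0.0135
grip_force: 44.9
```

Emit:
{"method": "move_arm", "body": {
  "motion": "-1 0 0 0.03 0;-1 0 0 0.045 0;-1 0 0 0.045 0"
}}

```text
time: 17.45
position: [0.5869, 0.1734, 0.1492]
tool_rot: [0.998, 0.069, -0.001, 0.0]
ft_force: [1.2, -0.5, -1.5]
grip_width: 0.0139
grip_force: 44.9
```

```bash
python3 go.py 0.586 0.176 0.15 8; python3 pan.py | grep -v " -0\."
```

```text
t 17.45 pos [0.5869 0.1734 0.1492] yaw 7.91 shift [-0.0026 -0.0133 -0.0042] turn -0.0005 w 0.013894799775044119 gf 44.931024704128504 F [ 1.2 -0.5 -1.5] q6 1.54
side g [273. 126.] 17 [0.518 0.184 0.114]
side g [279. 134.] 17 [0.534 0.15  0.112]
side g [253. 140.] 17 [0.451 0.174 0.069]
side t [274.  90.] 127 [0.527 0.314 0.153]
side t [295. 129.] 46 [0.586 0.167 0.114]
side t [286. 133.] 19 [0.557 0.154 0.111]
side t [255. 148.] 28 [0.456 0.136 0.068]
top g [164. 219.] 48 [0.533 0.152 0.114]
top g [152. 226.] 46 [0.516 0.185 0.113]
top g [159. 253.] 27 [0.447 0.178 0.069]
top t [163. 210.] 45 [0.555 0.155 0.113]
top t [ 91. 216.] 98 [0.539 0.316 0.161]
top t [174. 250.] 31 [0.454 0.14  0.069]
```

Three chips are safely in the hopper, in the scoop. I now loosen the grip and push the lip against the hopper's near wall, so the scoop pivots lip-down in the pads.

Emit:
{"method": "move_arm", "body": {
  "motion": "-1 0 0 0 0;-1 0 0 0 0;-1 -0.03 0 0 0;-1 -0.06 0 0 0;-1 -0.09 0 0 0;-1 -0.12 0 0 0;-1 -0.15 0 0 0;-1 -0.15 0 0 0",
  "newtons": 10
}}

```text
time: 18.22
position: [0.5559, 0.1695, 0.1504]
tool_rot: [0.998, 0.069, -0.001, 0.0]
ft_force: [1.9, 0.1, -0.8]
grip_width: 0.014
grip_force: 10.0
```

```bash
python3 go.py 0.536 0.167 0.15 8; python3 pan.py | grep -v " -0\."
```

```text
t 18.22 pos [0.5559 0.1695 0.1504] yaw 7.95 shift [-0.1003 -0.0012  0.0023] turn -0.0003 w 0.013989301276699744 gf 9.999667470547138 F [ 1.9  0.1 -0.8] q6 1.54
side g [268. 131.] 19 [0.501 0.184 0.098]
side g [253. 140.] 18 [0.451 0.175 0.069]
side g [272. 138.] 20 [0.512 0.148 0.098]
side t [269.  91.] 32 [0.511 0.311 0.156]
side t [289. 129.] 50 [0.567 0.165 0.114]
side t [278. 136.] 19 [0.532 0.151 0.102]
side t [255. 148.] 28 [0.457 0.136 0.067]
top g [168. 231.] 38 [0.501 0.147 0.097]
top g [153. 234.] 49 [0.496 0.185 0.096]
top g [159. 253.] 25 [0.447 0.177 0.07 ]
top t [ 92. 225.] 140 [0.517 0.313 0.161]
top t [165. 223.] 34 [0.522 0.152 0.103]
top t [174. 250.] 31 [0.454 0.14  0.069]
```

Emit:
{"method": "move_arm", "body": {
  "motion": "-1 -0.03 0 0 0;-1 -0.06 0 0 0;-1 -0.09 0 0 0;-1 -0.12 0 -0.01 0;-1 -0.15 0 -0.02 0;-1 -0.18 0 -0.03 0;-1 -0.18 0 -0.03 0;-1 -0.18 0 -0.03 0"
}}

```text
time: 18.98
position: [0.5205, 0.1646, 0.1561]
tool_rot: [0.998, 0.069, -0.001, 0.0]
ft_force: [-0.0, -0.1, -1.9]
grip_width: 0.014
grip_force: 10.0
```

```bash
python3 go.py 0.536 0.167 0.15 8; python3 pan.py | grep -v " -0\."
```

```text
t 18.98 pos [0.5205 0.1646 0.1561] yaw 7.94 shift [ 0.0786 -0.0013  0.0304] turn -0.0004 w 0.013969169658415206 gf 10.00015372177586 F [-0.  -0.1 -1.9] q6 1.53
side g [267. 132.] 14 [0.498 0.183 0.09 ]
side g [253. 140.] 16 [0.451 0.175 0.067]
side t [284. 126.] 62 [0.551 0.162 0.132]
side t [269. 137.] 14 [0.503 0.161 0.091]
side t [255. 148.] 28 [0.456 0.135 0.069]
top g [172. 234.] 11 [0.496 0.139 0.088]
top g [159. 253.] 25 [0.447 0.178 0.07 ]
top t [174. 250.] 31 [0.454 0.14  0.069]
```

Emit:
{"method": "move_arm", "body": {
  "motion": "-1 0.15 0 0 0;-1 0.15 0 0 0;-1 0.15 0 0 0;-1 0.15 0 0 0",
  "newtons": 25
}}

```text
time: 19.42
position: [0.5508, 0.1687, 0.1557]
tool_rot: [0.998, 0.069, -0.001, 0.0]
ft_force: [-0.1, 0.9, -1.3]
grip_width: 0.0139
grip_force: 25.0
```

```bash
python3 go.py 0.536 0.167 0.15 8; python3 pan.py | grep -v " -0\."
cat > zz.py <<'E'
from m import *
M=model("side");I,D=robot.camera("side");I2,_=robot.camera("top")
a=cv2.resize(I[90:170,230:330],(500,400),interpolation=cv2.INTER_CUBIC);b=cv2.resize(I2[190:250,130:200],(290,248),interpolation=cv2.INTER_CUBIC)
o=np.zeros((400,790,3),np.uint8);o[:,:500]=a;o[:248,500:]=b;cv2.imwrite("pics/tilt.png",o[:,:,::-1])
E
python3 zz.py
```

```text
t 19.42 pos [0.5508 0.1687 0.1557] yaw 7.93 shift [-0.0746 -0.0016  0.0286] turn -0.0004 w 0.013892176253421845 gf 24.99987679417245 F [-0.1  0.9 -1.3] q6 1.54
side g [269. 137.] 13 [0.503 0.189 0.067]
side g [253. 140.] 18 [0.451 0.174 0.069]
side t [269.  91.] 17 [0.509 0.308 0.164]
side t [293. 125.] 63 [0.582 0.167 0.129]
side t [270. 141.] 10 [0.504 0.164 0.07 ]
side t [255. 148.] 28 [0.456 0.136 0.069]
top g [172. 231.] 48 [0.504 0.145 0.066]
top g [156. 234.] 45 [0.496 0.186 0.067]
top g [159. 253.] 25 [0.447 0.177 0.07 ]
top t [ 91. 226.] 99 [0.513 0.312 0.162]
top t [165. 232.] 45 [0.501 0.164 0.067]
top t [174. 250.] 31 [0.454 0.14  0.069]
```

View pics/tilt.png

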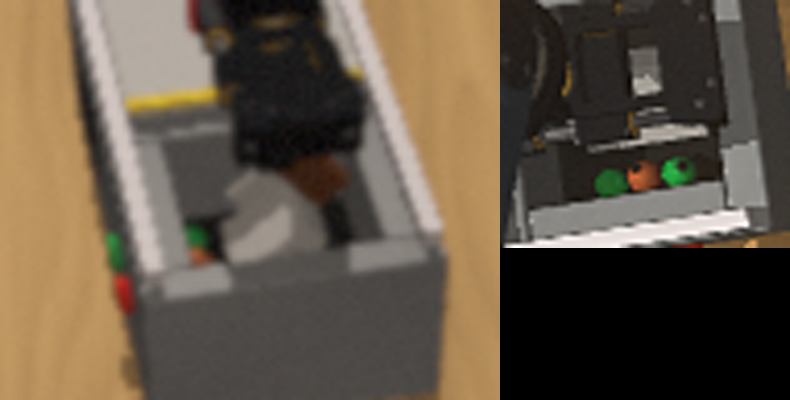

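The picture shows the scoop tilted in the hopper (left, around (270,215)). The top view (right) shows the two green chips and the terracotta one on the hopper floor at (610–680,175). All three are at z≈0.067, resting on the floor.

Next I fetch the stray chip with the scoop: come out, turn 87°, and press the lip on the mat to reduce the tilt.

Emit:
{"method": "move_arm", "body": {
  "motion": "-1 0 0 -0.1 0;-1 0 0 -0.25 0;-1 0 0 -0.4 0;-1 0 0 -0.42 0"
}}

```text
time: 19.95
position: [0.5544, 0.1693, 0.2455]
tool_rot: [0.998, 0.069, 0.005, -0.0]
ft_force: [0.7, -0.3, -0.2]
grip_width: 0.0137
grip_force: 25.0
```

Emit:
{"method": "move_arm", "body": {
  "motion": "-1 -0.02 0.08 0 -0.039;-1 -0.06 0.18 0 -0.078;-1 -0.11 0.28 0 -0.117;-1 -0.16 0.38 0 -0.156;-1 -0.22 0.48 0 -0.195;-1 -0.28 0.58 0 -0.234;-1 -0.34 0.68 0 -0.273;-1 -0.4 0.78 0 -0.312;-1 -0.46 0.88 0 -0.351;-1 -0.52 0.96 0 -0.39;-1 -0.524 1 0 -0.429;-1 -0.524 1 0 -0.468"
}}

```text
time: 20.95
position: [0.4743, -0.0453, 0.2397]
tool_rot: [0.692, 0.722, -0.001, -0.0]
ft_force: [-0.1, 0.3, -0.5]
grip_width: 0.0139
grip_force: 25.0
```

```bash
python3 go.py 0.475 -0.045 0.12 95.2
cat > tilt.py <<'E'
from h import *
# scoop pan tilt from the top camera: steel-grey points around the pan, fitted plane along the scoop axis
o=robot.get_obs();p=np.array(o["position"]);Rm=R.from_quat(o["tool_rot"]).as_matrix();tx=Rm[:2,0]
for n in ("top","side"):
    M=model(n);I,D=robot.camera(n);C=cloud(M,D);s=cv2.cvtColor(I,cv2.COLOR_RGB2HSV)[...,1]
    d=C[...,:2]-p[:2];a=d@tx;b=d@np.array([-tx[1],tx[0]]);z=C[...,2]
    k=(s<60)&(a>-.10)&(a<-.005)&(abs(b)<.03)&(z<p[2]-.0)&(z>.007)
    if k.sum()<20: print(n,"few",k.sum());continue
    A=np.c_[a[k],np.ones(k.sum())];c=np.linalg.lstsq(A,z[k],rcond=None)[0]
    print(n,k.sum(),"a",a[k].min().round(3),a[k].max().round(3),"z",z[k].min().round(3),z[k].max().round(3),"tilt",np.degrees(np.arctan(c[0])).round(1))
E
python3 tilt.py;python3 pan.py
```

```text
t 20.95 pos [ 0.4743 -0.0453  0.2397] yaw 92.38 shift [0.0017 0.0041 0.5983] turn -0.0157 w 0.013894879945599098 gf 24.999702709028497 F [-0.1  0.3 -0.5] q6 -0.37
top few 0
side 208 a -0.028 -0.005 z 0.141 0.239 tilt 48.5
side g [266. 271.] 31 [ 0.478 -0.291  0.023]
side t [276.  90.] 106 [0.534 0.316 0.153]
side t [270. 141.] 13 [0.506 0.168 0.068]
side t [259. 146.] 42 [ 0.475 -0.059  0.262]
side t [261. 243.] 33 [ 0.465 -0.194  0.017]
side t [266. 282.] 23 [ 0.475 -0.321  0.023]
top g [170. 230.] 10 [0.505 0.15  0.067]
top g [156. 234.] 46 [0.496 0.186 0.067]
top g [333. 240.] 38 [ 0.476 -0.284  0.021]
top g [157. 253.] 15 [0.447 0.183 0.072]
top t [165. 232.] 46 [0.5   0.164 0.066]
top t [345. 241.] 40 [ 0.473 -0.318  0.022]
top t [298. 245.] 38 [ 0.463 -0.189  0.017]
```

Emit:
{"method": "move_arm", "body": {
  "motion": "-1 0 0 0.15 -0.016;-1 0 0 0.3 -0.016;-1 0 0 0.45 -0.016;-1 0 0 0.58 -0.016;-1 0 0 0.63 -0.016;-1 0 0 0.67 -0.016;-1 0 0 0.7 -0.016;-1 0 0 0.73 -0.016;-1 0 0 0.76 -0.016;-1 0 0 0.78 -0.016",
  "newtons": 10
}}

```text
time: 21.98
position: [0.4756, -0.0428, 0.0856]
tool_rot: [0.676, 0.737, 0.001, 0.0]
ft_force: [-2.5, 4.2, 14.8]
grip_width: 0.014
grip_force: 10.0
```

```bash
python3 go.py 0.475 -0.045 0.068 95.2;python3 tilt.py
```

```text
t 21.98 pos [ 0.4756 -0.0428  0.0856] yaw 94.99 shift [-0.0107 -0.0039  0.0882] turn -0.0011 w 0.014026091750700274 gf 10.000408342166338 F [-2.5  4.2 14.8] q6 -0.41
top few 0
side 148 a -0.03 -0.005 z 0.007 0.085 tilt 53.8
```

Emit:
{"method": "move_arm", "body": {
  "motion": "-1 0.03 0 0.005 0;-1 0.06 0 0.015 0;-1 0.09 0 0.02 0;-1 0.12 0 0.03 0;-1 0.15 0 0.04 0;-1 0.18 0 0.055 0;-1 0.21 0 0.07 0;-1 0.22 0 0.075 0;-1 0.22 0 0.075 0",
  "newtons": 6
}}

```text
time: 22.83
position: [0.471, 0.001, 0.0686]
tool_rot: [0.675, 0.738, -0.0, -0.001]
ft_force: [-0.2, -0.1, -1.4]
grip_width: 0.0144
grip_force: 6.0
```

```bash
python3 go.py 0.475 -0.045 0.068 95.2;python3 tilt.py
```

```text
t 22.83 pos [0.471  0.001  0.0686] yaw 95.09 shift [-0.2306 -0.0006  0.0031] turn -0.0006 w 0.014396934374285655 gf 6.000127532752231 F [-0.2 -0.1 -1.4] q6 -0.33
top 152 a -0.063 -0.027 z 0.007 0.017 tilt 8.4
side 275 a -0.063 -0.005 z 0.007 0.024 tilt 11.1
```

Emit:
{"method": "move_arm", "body": {
  "motion": "-1 0 0 0 0;-1 0 0 -0.03 0;-1 -0.06 -0.02 -0.05 0;-1 -0.16 -0.04 -0.05 0;-1 -0.26 -0.06 -0.05 0;-1 -0.36 -0.082 -0.05 0;-1 -0.44 -0.082 -0.05 0;-1 -0.48 -0.082 -0.05 0;-1 -0.48 -0.082 -0.02 0;-1 -0.48 -0.082 0 0;-1 -0.48 -0.082 0.01 0;-1 -0.48 -0.082 0.01 0",
  "newtons": 45
}}

```text
time: 23.93
position: [0.4636, -0.0961, 0.0675]
tool_rot: [0.675, 0.738, -0.0, 0.0]
ft_force: [-1.3, -0.7, 6.9]
grip_width: 0.0138
grip_force: 45.0
```

```bash
python3 go.py 0.4632 -0.0969 0.0655 95.2;python3 tilt.py; python3 pan.py|grep " t "
```

```text
t 23.93 pos [ 0.4636 -0.0961  0.0675] yaw 95.13 shift [-0.0039 -0.0021  0.0101] turn -0.0004 w 0.013805496296692504 gf 45.005411677993834 F [-1.3 -0.7  6.9] q6 -0.53
top few 19
side 299 a -0.064 -0.005 z 0.007 0.066 tilt 17.0
side t [275.  90.] 130 [0.528 0.315 0.153]
side t [270. 141.] 8 [0.506 0.164 0.068]
side t [259. 203.] 40 [ 0.464 -0.103  0.097]
side t [261. 243.] 30 [ 0.465 -0.193  0.017]
side t [266. 282.] 23 [ 0.475 -0.32   0.023]
top t [165. 232.] 44 [0.5   0.165 0.065]
top t [345. 241.] 40 [ 0.473 -0.318  0.022]
top t [298. 245.] 38 [ 0.463 -0.189  0.017]
top t [174. 250.] 31 [0.454 0.139 0.068]
```

Emit:
{"method": "move_arm", "body": {
  "motion": "-1 -0.02 0 0 0;-1 -0.05 0 0.003 0;-1 -0.08 0 0.003 0;-1 -0.11 0 0.003 0;-1 -0.14 0 0.003 0;-1 -0.17 0 0.003 0;-1 -0.2 0 0.003 0;-1 -0.23 0 0.003 0;-1 -0.26 0 0.003 0;-1 -0.28 0 0.003 0;-1 -0.29 0 0.003 0;-1 -0.29 0 0.003 0"
}}

```text
time: 25.13
position: [0.4689, -0.1554, 0.0665]
tool_rot: [0.676, 0.737, 0.0, 0.0]
ft_force: [0.0, -0.2, -1.1]
grip_width: 0.0137
grip_force: 45.0
```

```bash
python3 go.py 0.4632 -0.0969 0.0655 95.2;python3 tilt.py; python3 pan.py|grep " t "
```

```text
t 25.13 pos [ 0.4689 -0.1554  0.0665] yaw 95.01 shift [ 0.2936 -0.0027  0.0051] turn -0.0011 w 0.013707593826944678 gf 44.99780148267746 F [ 0.  -0.2 -1.1] q6 -0.63
top 25 a -0.1 -0.083 z 0.007 0.032 tilt 50.8
side 381 a -0.1 -0.005 z 0.007 0.065 tilt -2.9
side t [275.  90.] 130 [0.528 0.316 0.152]
side t [260. 210.] 10 [ 0.468 -0.147  0.107]
side t [261. 220.] 45 [ 0.47  -0.163  0.093]
side t [267. 252.] 11 [ 0.481 -0.226  0.02 ]
side t [266. 282.] 23 [ 0.475 -0.32   0.023]
top t [165. 232.] 45 [0.501 0.164 0.067]
top t [345. 241.] 40 [ 0.473 -0.318  0.022]
top t [174. 250.] 31 [0.454 0.14  0.069]
```

Emit:
{"method": "move_arm", "body": {
  "motion": "-1 -0.01 0 0.008 0;-1 -0.02 0 0.01 0;-1 -0.03 0 0.01 0;-1 -0.035 0 0.01 0;-1 -0.035 0 0.01 0"
}}

```text
time: 25.75
position: [0.4688, -0.1603, 0.0651]
tool_rot: [0.675, 0.737, 0.0, -0.001]
ft_force: [0.4, 3.9, 5.6]
grip_width: 0.0138
grip_force: 45.0
```

```bash
python3 go.py 0.4632 -0.0969 0.0655 95.2;python3 pan.py|grep "0.02\|0.01"
python3 - <<'E'
from h import *
I,_=robot.camera("side");J,_=robot.camera("top")
o=np.zeros((500,790,3),np.uint8);o[:,:400]=cv2.resize(I[190:290,240:320],(400,500),interpolation=cv2.INTER_CUBIC);o[:490,400:]=cv2.resize(J[190:260,285:340],(390,490),interpolation=cv2.INTER_CUBIC)
cv2.imwrite("pics/stray.png",o[:,:,::-1])
E
```

```text
t 25.75 pos [ 0.4688 -0.1603  0.0651] yaw 95.04 shift [ 3.182e-01 -2.000e-04 -1.300e-03] turn -0.0009 w 0.01383621140550694 gf 44.99813667498529 F [0.4 3.9 5.6] q6 -0.65
side g [266. 271.] 31 [ 0.476 -0.289  0.022]
side t [266. 252.] 12 [ 0.48  -0.227  0.02 ]
side t [266. 282.] 23 [ 0.475 -0.321  0.024]
top g [333. 240.] 39 [ 0.476 -0.283  0.022]
top t [345. 241.] 40 [ 0.473 -0.318  0.023]
```

Emit:
{"method": "move_arm", "body": {
  "motion": "-1 0 0 0 0;-1 0.006 0 0.006 0;-1 0.014 0 0.012 0;-1 0.02 0 0.018 0;-1 0.027 0 0.024 0;-1 0.034 0 0.03 0;-1 0.034 0 0.033 0;-1 0.034 0 0.033 0",
  "newtons": 8
}}

```text
time: 26.62
position: [0.4683, -0.154, 0.0578]
tool_rot: [0.675, 0.738, 0.0, -0.001]
ft_force: [-0.4, 3.9, 4.5]
grip_width: 0.014
grip_force: 8.0
```

```bash
python3 go.py 0.4632 -0.0969 0.0655 95.2;python3 tilt.py;python3 pan.py|grep "0.02\|0.01"
```

```text
t 26.62 pos [ 0.4683 -0.154   0.0578] yaw 95.04 shift [ 2.869e-01 -1.000e-04 -3.820e-02] turn -0.0009 w 0.014031169970595591 gf 7.999868611805141 F [-0.4  3.9  4.5] q6 -0.63
top 21 a -0.097 -0.084 z 0.008 0.032 tilt 46.3
side 282 a -0.098 -0.005 z 0.007 0.057 tilt -4.7
side g [266. 271.] 30 [ 0.476 -0.288  0.021]
side t [266. 252.] 13 [ 0.478 -0.226  0.02 ]
side t [266. 282.] 23 [ 0.475 -0.32   0.024]
top g [333. 240.] 38 [ 0.476 -0.284  0.022]
top t [345. 241.] 40 [ 0.473 -0.318  0.023]
```

Emit:
{"method": "move_arm", "body": {
  "motion": "-1 0 0 0 0;-1 0 0 0 0;-1 0.004 0 -0.01 0;-1 0.008 0 -0.03 0;-1 0.01 0 -0.05 0;-1 0.01 0 -0.07 0;-1 0.01 0 -0.08 0;-1 0.01 0 -0.08 0",
  "newtons": 45
}}

```text
time: 27.48
position: [0.4684, -0.1526, 0.0744]
tool_rot: [0.675, 0.738, 0.0, -0.0]
ft_force: [-0.5, 1.3, -3.8]
grip_width: 0.0136
grip_force: 45.0
```

```bash
python3 go.py 0.4632 -0.0969 0.0655 95.2;python3 tilt.py;python3 pan.py|grep "0.0[1-4]"
python3 - <<'E'
from h import *
I,_=robot.camera("side");J,_=robot.camera("top")
o=np.zeros((500,790,3),np.uint8);o[:,:400]=cv2.resize(I[190:290,240:320],(400,500),interpolation=cv2.INTER_CUBIC);o[:490,400:]=cv2.resize(J[190:260,285:340],(390,490),interpolation=cv2.INTER_CUBIC)
cv2.imwrite("pics/stray2.png",o[:,:,::-1])
E
```

```text
t 27.48 pos [ 0.4684 -0.1526  0.0744] yaw 95.04 shift [ 0.2797 -0.0013  0.0445] turn -0.0009 w 0.013593777305947954 gf 44.99999385327101 F [-0.5  1.3 -3.8] q6 -0.63
top 29 a -0.099 -0.062 z 0.007 0.033 tilt -1.9
side 526 a -0.099 -0.005 z 0.007 0.073 tilt 6.2
side g [266. 271.] 31 [ 0.478 -0.289  0.021]
side t [266. 251.] 33 [ 0.478 -0.228  0.033]
side t [266. 282.] 23 [ 0.475 -0.32   0.023]
top g [333. 240.] 38 [ 0.476 -0.284  0.023]
top t [345. 241.] 40 [ 0.473 -0.318  0.022]
```

The stray chip now rides on the lip (its top rose to z≈0.033). The tray is right ahead, so I lift over its wall and move in over the free part slowly, then snatch the scoop back to drop the chip into the tray.

Emit:
{"method": "move_arm", "body": {
  "motion": "-1 0.004 0 -0.005 0;-1 0.01 0 -0.015 0;-1 0.015 0 -0.03 0;-1 0.015 0 -0.05 0;-1 0.015 0 -0.075 0;-1 0.015 0 -0.1 0;-1 0.015 0 -0.12 0;-1 0.015 0 -0.135 0;-1 0.015 0 -0.145 0;-1 0.015 0 -0.15 0;-1 0.015 0 -0.15 0"
}}

```text
time: 28.7
position: [0.4685, -0.1502, 0.1043]
tool_rot: [0.675, 0.738, 0.0, 0.0]
ft_force: [-0.3, -0.3, -1.6]
grip_width: 0.0138
grip_force: 45.0
```

```bash
python3 go.py 0.4632 -0.0969 0.0655 95.2;python3 pan.py|grep "0.0[1-9]"|grep " -0"
```

```text
t 28.7 pos [ 0.4685 -0.1502  0.1043] yaw 95.05 shift [ 0.2678 -0.0032  0.1937] turn -0.0008 w 0.013808664562309197 gf 44.999983361922204 F [-0.3 -0.3 -1.6] q6 -0.63
side g [266. 271.] 29 [ 0.476 -0.289  0.022]
side t [262. 252.] 22 [ 0.467 -0.224  0.018]
side t [266. 282.] 23 [ 0.475 -0.32   0.023]
top g [333. 240.] 37 [ 0.476 -0.285  0.023]
top t [345. 241.] 40 [ 0.473 -0.318  0.023]
```

The stray chip slid off again between lip and wall, and it's on the bench at (0.467,-0.224). I'll go back under it, but this time pull away from the wall at low height and then stop sharply, which worked in the tray.

Emit:
{"method": "move_arm", "body": {
  "motion": "-1 0.1 -0.02 0 0;-1 0.2 -0.04 0 0;-1 0.23 -0.045 0.08 0;-1 0.23 -0.045 0.16 0;-1 0.23 -0.045 0.2 0;-1 0.23 -0.045 0.215 0;-1 0.21 -0.045 0.22 0;-1 0.17 -0.045 0.22 0;-1 0.13 -0.045 0.22 0;-1 0.09 -0.045 0.22 0;-1 0.05 -0.045 0.22 0"
}}

```text
time: 29.72
position: [0.4591, -0.1424, 0.0605]
tool_rot: [0.676, 0.737, 0.0, 0.001]
ft_force: [-0.2, -0.3, -2.2]
grip_width: 0.0138
grip_force: 45.0
```

```bash
python3 go.py 0.4632 -0.0969 0.0655 95.2;python3 pan.py|grep "0.0[1-9]"|grep " -0"
```

```text
t 29.72 pos [ 0.4591 -0.1424  0.0605] yaw 95.01 shift [ 0.225   0.0402 -0.0252] turn -0.001 w 0.013798684099973221 gf 45.000206739641726 F [-0.2 -0.3 -2.2] q6 -0.62
side g [266. 271.] 31 [ 0.476 -0.288  0.021]
side t [257. 208.] 9 [ 0.459 -0.133  0.099]
side t [257. 218.] 46 [ 0.459 -0.149  0.08 ]
side t [261. 253.] 17 [ 0.464 -0.226  0.018]
side t [266. 282.] 23 [ 0.475 -0.32   0.024]
top g [333. 240.] 38 [ 0.476 -0.284  0.022]
top t [345. 241.] 40 [ 0.473 -0.318  0.022]
```

Emit:
{"method": "move_arm", "body": {
  "motion": "-1 -0.005 0 0.01 0;-1 -0.015 0 0.014 0;-1 -0.03 0 0.014 0;-1 -0.045 0 0.014 0;-1 -0.055 0 0.014 0;-1 -0.065 0 0.014 0;-1 -0.07 0 0.014 0;-1 -0.07 0 0.014 0"
}}

```text
time: 30.48
position: [0.4586, -0.1529, 0.0578]
tool_rot: [0.675, 0.738, 0.0, -0.002]
ft_force: [-0.7, 4.9, 7.3]
grip_width: 0.0137
grip_force: 45.0
```

```bash
python3 go.py 0.4632 -0.0969 0.0655 95.2;python3 pan.py|grep "0.0[1-9]"|grep " -0"
python3 - <<'E'
from h import *
I,_=robot.camera("side");J,_=robot.camera("top")
o=np.zeros((500,790,3),np.uint8);o[:,:400]=cv2.resize(I[190:290,240:320],(400,500),interpolation=cv2.INTER_CUBIC);o[:490,400:]=cv2.resize(J[190:260,285:340],(390,490),interpolation=cv2.INTER_CUBIC)
cv2.imwrite("pics/stray3.png",o[:,:,::-1])
E
```

```text
t 30.48 pos [ 0.4586 -0.1529  0.0578] yaw 95.06 shift [ 0.2769  0.0474 -0.0381] turn -0.0008 w 0.01373917396945688 gf 45.00000697094947 F [-0.7  4.9  7.3] q6 -0.64
side g [266. 271.] 31 [ 0.476 -0.288  0.02 ]
side t [257. 212.] 9 [ 0.459 -0.146  0.098]
side t [258. 222.] 46 [ 0.459 -0.159  0.074]
side t [262. 253.] 11 [ 0.464 -0.225  0.019]
side t [266. 282.] 23 [ 0.475 -0.32   0.023]
top g [333. 240.] 38 [ 0.476 -0.284  0.022]
top t [345. 241.] 40 [ 0.473 -0.318  0.023]
```

View pics/stray3.png

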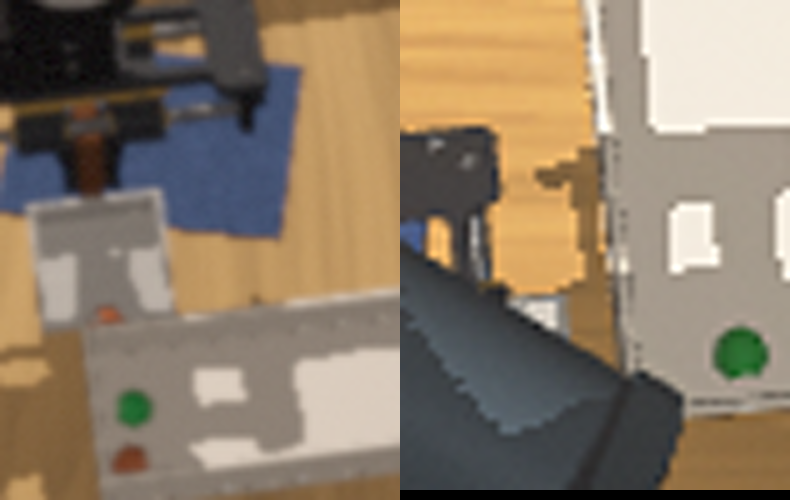

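The side half of the picture shows the terracotta chip at (107,315), on the pan's lip against the tray's outer wall. I lift it slightly, draw back with gentle acceleration, then stop sharply.

Emit:
{"method": "move_arm", "body": {
  "motion": "-1 0.003 0 -0.006 0;-1 0.008 0 -0.02 0;-1 0.02 0 -0.035 0;-1 0.038 0 -0.045 0;-1 0.064 0 -0.045 0;-1 0.1 0 -0.045 0;-1 0.145 0 -0.045 0;-1 0.2 0 -0.045 0;-1 0.27 0 -0.045 0;-1 0.35 0 -0.045 0;-1 0.44 0 -0.045 0;-1 0.44 0 -0.045 0"
}}

```text
time: 31.68
position: [0.4495, -0.0633, 0.0659]
tool_rot: [0.674, 0.739, -0.001, -0.002]
ft_force: [-0.3, 1.7, -1.5]
grip_width: 0.0137
grip_force: 45.0
```

```bash
python3 go.py 0.4632 -0.0969 0.0655 95.2;python3 tilt.py;python3 pan.py|grep "0.0[1-9]"|grep " -0"
```

```text
t 31.68 pos [ 0.4495 -0.0633  0.0659] yaw 95.22 shift [-0.1737  0.0527  0.0014] turn 0.0001 w 0.013719310845940188 gf 45.00063372775912 F [-0.3  1.7 -1.5] q6 -0.48
top 97 a -0.071 -0.031 z 0.007 0.018 tilt 7.3
side 418 a -0.071 -0.005 z 0.007 0.063 tilt 13.5
side g [266. 271.] 31 [ 0.476 -0.288  0.022]
side t [254. 195.] 47 [ 0.452 -0.072  0.085]
side t [264. 253.] 9 [ 0.473 -0.226  0.019]
side t [266. 282.] 23 [ 0.475 -0.318  0.024]
top g [333. 240.] 38 [ 0.476 -0.284  0.022]
top t [310. 243.] 29 [ 0.469 -0.222  0.017]
top t [345. 241.] 40 [ 0.473 -0.318  0.023]
```

The stray chip stayed at the wall because the scoop droops slightly lip-down. A better way is to keep the lip pressed against the tray wall while rising, so the chip can't drop until it spills over into the tray. First I level the scoop on the mat.

Emit:
{"method": "move_arm", "body": {
  "motion": "-1 0 0.065 0 0;-1 0 0.065 0.015 0;-1 0.01 0.065 0.03 0;-1 0.02 0.065 0.042 0;-1 0.02 0.065 0.045 0;-1 0.02 0.065 0.045 0",
  "newtons": 8
}}

```text
time: 32.38
position: [0.4645, -0.062, 0.057]
tool_rot: [0.675, 0.738, 0.0, 0.0]
ft_force: [1.2, 0.1, -0.8]
grip_width: 0.0137
grip_force: 8.0
```

Emit:
{"method": "move_arm", "body": {
  "motion": "-1 0 0 0 0;-1 0 0 0 0;-1 0 0 -0.03 0;-1 -0.05 0 -0.03 0;-1 -0.12 0 -0.03 0;-1 -0.2 0 -0.03 0;-1 -0.27 0 -0.03 0;-1 -0.27 0 -0.01 0;-1 -0.27 0 0.005 0",
  "newtons": 60
}}

```text
time: 33.13
position: [0.4693, -0.1167, 0.056]
tool_rot: [0.676, 0.737, 0.0, 0.0]
ft_force: [-0.1, 1.1, -1.9]
grip_width: 0.0141
grip_force: 60.0
```

```bash
python3 go.py 0.4632 -0.155 0.0580 95.2;python3 tilt.py;python3 pan.py|grep "0.0[1-9]"|grep " -0"
```

```text
t 33.13 pos [ 0.4693 -0.1167  0.056 ] yaw 94.93 shift [-0.1883 -0.0468 -0.0099] turn -0.0015 w 0.01412080967193377 gf 59.96977066621184 F [-0.1  1.1 -1.9] q6 -0.56
top few 3
side 142 a -0.071 -0.005 z 0.007 0.055 tilt 14.7
side g [266. 271.] 30 [ 0.476 -0.289  0.022]
side t [261. 212.] 39 [ 0.469 -0.121  0.072]
side t [266. 282.] 23 [ 0.475 -0.32   0.023]
top g [333. 240.] 38 [ 0.476 -0.284  0.023]
top t [345. 241.] 40 [ 0.473 -0.318  0.022]
top t [310. 243.] 28 [ 0.468 -0.222  0.017]
```

Emit:
{"method": "move_arm", "body": {
  "motion": "-1 0 0.005 0.008 0;-1 -0.01 0.01 0.014 0;-1 -0.04 0.01 0.014 0;-1 -0.07 0.01 0.014 0;-1 -0.1 0.01 0.014 0;-1 -0.13 0.01 0.014 0;-1 -0.16 0.01 0.014 0;-1 -0.18 0.01 0.014 0;-1 -0.195 0.01 0.014 0;-1 -0.2 0.01 0.014 0;-1 -0.2 0.01 0.014 0"
}}

```text
time: 34.25
position: [0.4742, -0.1539, 0.054]
tool_rot: [0.675, 0.738, 0.0, -0.001]
ft_force: [-1.2, 5.4, 6.8]
grip_width: 0.0135
grip_force: 60.0
```

```bash
python3 go.py 0.4632 -0.155 0.0580 95.2;python3 pan.py|grep "0.0[1-9]"|grep " -0"
```

```text
t 34.25 pos [ 0.4742 -0.1539  0.054 ] yaw 95.06 shift [-0.0008 -0.0554 -0.0197] turn -0.0008 w 0.013450809581369582 gf 59.969948502257466 F [-1.2  5.4  6.8] q6 -0.63
side g [266. 271.] 31 [ 0.476 -0.289  0.022]
side t [262. 213.] 10 [ 0.473 -0.146  0.093]
side t [263. 223.] 43 [ 0.475 -0.161  0.07 ]
side t [266. 282.] 23 [ 0.475 -0.32   0.023]
top g [333. 240.] 38 [ 0.476 -0.284  0.022]
top t [345. 241.] 40 [ 0.473 -0.318  0.022]
```

Emit:
{"method": "move_arm", "body": {
  "motion": "-1 -0.008 0 -0.005 0;-1 -0.01 0 -0.015 0;-1 -0.01 0 -0.03 0;-1 -0.01 0 -0.045 0;-1 -0.01 0 -0.06 0;-1 -0.01 0 -0.075 0;-1 -0.01 0 -0.09 0;-1 -0.01 0 -0.105 0;-1 -0.01 0 -0.12 0"
}}

```text
time: 35.1
position: [0.475, -0.1574, 0.0777]
tool_rot: [0.675, 0.738, 0.0, 0.0]
ft_force: [0.1, -0.6, -1.9]
grip_width: 0.0134
grip_force: 60.0
```

```bash
python3 go.py 0.4632 -0.155 0.0580 95.2;python3 pan.py|grep "0.0[1-9]"|grep " -0"
```

```text
t 35.1 pos [ 0.475  -0.1574  0.0777] yaw 95.06 shift [ 0.0174 -0.0579  0.0984] turn -0.0008 w 0.013426230605027276 gf 59.96983917430043 F [ 0.1 -0.6 -1.9] q6 -0.63
side g [266. 271.] 31 [ 0.476 -0.288  0.021]
side t [263. 219.] 50 [ 0.476 -0.165  0.096]
side t [263. 250.] 33 [ 0.471 -0.232  0.042]
side t [266. 282.] 23 [ 0.475 -0.32   0.024]
top g [333. 240.] 38 [ 0.476 -0.284  0.023]
top t [345. 241.] 40 [ 0.473 -0.318  0.023]
```

Emit:
{"method": "move_arm", "body": {
  "motion": "-1 -0.008 0 -0.01 0;-1 -0.012 0 -0.025 0;-1 -0.015 0 -0.04 0;-1 -0.015 0 -0.055 0;-1 -0.015 0 -0.07 0;-1 -0.02 0 -0.085 0;-1 -0.035 0 -0.09 0;-1 -0.06 0 -0.09 0;-1 -0.09 0 -0.09 0;-1 -0.12 0 -0.09 0;-1 -0.14 0 -0.09 0;-1 -0.15 0 -0.09 0"
}}

```text
time: 36.2
position: [0.4779, -0.1884, 0.0952]
tool_rot: [0.676, 0.737, -0.0, 0.0]
ft_force: [0.4, 0.3, -2.3]
grip_width: 0.0137
grip_force: 60.0
```

```bash
python3 go.py 0.4632 -0.155 0.0580 95.2;python3 pan.py|grep "0.0[1-9]"|grep " -0"
```

```text
t 36.2 pos [ 0.4779 -0.1884  0.0952] yaw 95.01 shift [ 0.1727 -0.0586  0.186 ] turn -0.0011 w 0.013737501360886169 gf 59.96964208781719 F [ 0.4  0.3 -2.3] q6 -0.68
side g [269. 275.] 30 [ 0.483 -0.301  0.022]
side t [263. 267.] 23 [ 0.469 -0.275  0.023]
side t [266. 282.] 22 [ 0.474 -0.321  0.024]
top t [347. 241.] 14 [ 0.473 -0.324  0.022]
```

All three remaining chips are in the tray: the stray at (0.469,-0.275), green at (0.483,-0.301) and terracotta at (0.474,-0.321), tops at about 0.023. The other three are in the hopper. Next I return the scoop.

Emit:
{"method": "move_arm", "body": {
  "motion": "-1 0 0 -0.1 0;-1 0 0 -0.22 0;-1 0.06 0.04 -0.32 0.03;-1 0.12 0.08 -0.32 0.069;-1 0.18 0.12 -0.32 0.108;-1 0.24 0.18 -0.32 0.147;-1 0.3 0.24 -0.32 0.186;-1 0.34 0.3 -0.32 0.225;-1 0.366 0.353 -0.32 0.264;-1 0.366 0.353 -0.32 0.303;-1 0.366 0.353 -0.32 0.342;-1 0.366 0.353 -0.32 0.381"
}}

```text
time: 37.3
position: [0.5412, -0.1074, 0.159]
tool_rot: [0.974, 0.226, -0.0, -0.0]
ft_force: [0.8, 0.1, -1.2]
grip_width: 0.0137
grip_force: 60.0
```

Emit:
{"method": "move_arm", "body": {
  "motion": "-1 0 0 0 0.039;-1 0 0 0 0.078;-1 0 0 0 0.117;-1 0 0 0 0.156;-1 0 0 0 0.195;-1 0 0 0 0.234;-1 0 0 0 0.254;-1 0 0 0 0.254"
}}

```text
time: 37.97
position: [0.5411, -0.1078, 0.1591]
tool_rot: [0.986, -0.168, -0.0, -0.0]
ft_force: [0.3, 0.2, -2.3]
grip_width: 0.0135
grip_force: 60.0
```

```bash
python3 go.py 0.5422 -0.1088 0.068 -18.8;python3 tilt.py;python3 pan.py|grep "0.0[1-9]"
```

```text
t 37.97 pos [ 0.5411 -0.1078  0.1591] yaw -19.29 shift [0.0074 0.0031 0.4555] turn -0.0027 w 0.01352659573424457 gf 59.971019849181175 F [ 0.3  0.2 -2.3] q6 1.51
top 344 a -0.072 -0.034 z 0.099 0.113 tilt 5.0
side 154 a -0.072 -0.006 z 0.102 0.132 tilt 8.8
side g [269. 137.] 11 [0.503 0.19  0.066]
side g [253. 140.] 17 [0.451 0.174 0.07 ]
side g [268. 275.] 29 [ 0.481 -0.3    0.023]
side t [270. 141.] 9 [0.503 0.159 0.071]
side t [255. 148.] 28 [0.456 0.136 0.067]
side t [263. 266.] 29 [ 0.469 -0.272  0.022]
side t [266. 281.] 22 [ 0.475 -0.32   0.024]
top g [172. 231.] 45 [0.504 0.144 0.067]
top g [156. 234.] 45 [0.496 0.187 0.067]
top g [337. 238.] 40 [ 0.48  -0.296  0.022]
top g [159. 253.] 25 [0.447 0.177 0.07 ]
top t [165. 232.] 45 [0.501 0.163 0.067]
top t [326. 243.] 30 [ 0.468 -0.266  0.024]
top t [345. 241.] 40 [ 0.473 -0.318  0.023]
top t [174. 250.] 32 [0.453 0.14  0.069]
```

Emit:
{"method": "move_arm", "body": {
  "motion": "-1 0.005 0.003 0.1 0;-1 0.007 0.003 0.25 0;-1 0.007 0.003 0.38 0;-1 0.007 0.003 0.44 0;-1 0.007 0.003 0.46 0;-1 0.007 0.003 0.475 0;-1 0.007 0.003 0.485 0;-1 0.007 0.003 0.495 0;-1 0.007 0.003 0.505 0;-1 0.007 0.003 0.512 0;-1 0.007 0.003 0.512 0",
  "newtons": 8
}}

```text
time: 39.08
position: [0.5429, -0.1092, 0.0573]
tool_rot: [0.986, -0.167, 0.0, 0.0]
ft_force: [-0.1, -0.8, -1.3]
grip_width: 0.014
grip_force: 8.0
```

```bash
python3 go.py 0.5422 -0.1088 0.056 -18.8;python3 tilt.py
```

```text
t 39.08 pos [ 0.5429 -0.1092  0.0573] yaw -19.24 shift [-0.0039 -0.001   0.0065] turn -0.0024 w 0.01401801691837089 gf 7.998683686600998 F [-0.1 -0.8 -1.3] q6 1.51
top 67 a -0.056 -0.034 z 0.007 0.014 tilt -0.4
side 47 a -0.068 -0.005 z 0.007 0.03 tilt 7.4
```

Emit:
{"method": "move_arm", "body": {
  "motion": "-1 0 0 0.005 0;-1 0 0 0.01 0;-1 0 0 0.015 0;-1 0 0 0.02 0;-1 0 0 0.02 0",
  "newtons": 5
}}

```text
time: 39.6
position: [0.5436, -0.1096, 0.0532]
tool_rot: [0.986, -0.167, 0.001, 0.0]
ft_force: [2.4, 0.3, 1.9]
grip_width: 0.0141
grip_force: 5.0
```

```bash
python3 go.py 0.5422 -0.1088 0.056 -18.8;python3 tilt.py
```

```text
t 39.6 pos [ 0.5436 -0.1096  0.0532] yaw -19.25 shift [-0.0077 -0.0015 -0.0139] turn -0.0025 w 0.014082146048339355 gf 4.999995975958882 F [2.4 0.3 1.9] q6 1.51
top 33 a -0.052 -0.034 z 0.007 0.01 tilt 2.2
side 33 a -0.072 -0.005 z 0.007 0.025 tilt 9.1
```

Emit:
{"method": "move_arm", "body": {
  "motion": "0 0 0 -0.005 0;0 0 0 -0.005 0;0 0 0 -0.005 0;0 0 0 -0.005 0;0 0 0 -0.005 0;0 0 0 -0.1 0;0 0 0 -0.25 0;0 0 0 -0.42 0;0 0 0 -0.6 0;0 0 0 -0.78 0;0 0 0 -0.93 0"
}}

```text
time: 40.62
position: [0.5426, -0.1091, 0.2414]
tool_rot: [0.986, -0.167, 0.001, 0.0]
ft_force: [0.8, -0.6, 0.8]
grip_width: 0.0437
grip_force: 0.0
```

```bash
python3 go.py 0.528 0.333 0.24 8; python3 scoopw.py
python3 - <<'E'
from h import *
M=model("wrist");I,D=robot.camera("wrist");C=cloud(M,D);z=C[...,2];s=cv2.cvtColor(I,cv2.COLOR_RGB2HSV)[...,1]
k=(s<60)&(abs(C[...,0]-.485)<.025)&(abs(C[...,1]+.09)<.02)&(z<.04)
P=C[k];print("pan floor plane",k.sum(),np.linalg.lstsq(np.c_[P[:,:2]-[.49,-.09],np.ones(len(P))],P[:,2],rcond=None)[0].round(4))
E
```

```text
t 40.62 pos [ 0.5426 -0.1091  0.2414] yaw -19.24 shift [-0.7974 -2.0629  0.0056] turn -0.1513 w 0.04367782501430916 gf 0.0 F [ 0.8 -0.6  0.8] q6 1.51
[ 0.5426 -0.1091  0.2414]
handletop 388 [ 0.5532 -0.1138  0.0882] [ 552.7 -113.7] [13.1 27.8] 70.5
pan 2962 [ 0.5047 -0.0971  0.0074] [505.7 -96.9] [81.  72.1] 70.8
backwall 329 [ 0.5219 -0.1058  0.0239] [ 515.6 -100.7] [76.  50.9] 70.7
pan floor plane 853 [ 0.0072 -0.0004  0.0048]
```

The scoop stands flat on the mat (handle top at 0.088, pan floor level). Next is the guard.

Emit:
{"method": "move_arm", "body": {
  "motion": "0.3 -0.06 -0.16 0 0;0.3 -0.13 -0.34 0 0;0.3 -0.2 -0.52 0 0;0.3 -0.27 -0.7 0 0;0.3 -0.34 -0.88 0 0;0.3 -0.38 -0.99 0 0"
}}

```text
time: 41.22
position: [0.5342, 0.1062, 0.2377]
tool_rot: [0.986, -0.166, -0.002, -0.0]
ft_force: [0.5, 0.0, -0.7]
grip_width: 0.0561
grip_force: 0.0
```

Emit:
{"method": "move_arm", "body": {
  "motion": "0.3 -0.07 -0.17 0 -0.03;0.3 -0.14 -0.35 0 -0.06;0.3 -0.21 -0.53 0 -0.1;0.3 -0.28 -0.71 0 -0.13;0.3 -0.35 -0.89 0 -0.151;0.3 -0.38 -0.99 0 -0.151;0.3 -0.38 -0.99 0 -0.151;0.3 -0.38 -0.99 0 -0.151"
}}

```text
time: 41.88
position: [0.5285, 0.3155, 0.2373]
tool_rot: [0.998, 0.07, -0.001, 0.001]
ft_force: [0.8, -0.3, -0.4]
grip_width: 0.0564
grip_force: 0.0
```

```bash
python3 - <<'E'
from h import *
M=model("wrist"); I,D=robot.camera("wrist"); C=cloud(M,D)
h,s,v=np.moveaxis(cv2.cvtColor(I,cv2.COLOR_RGB2HSV).astype(int),-1,0)
m=((h<6)|(h>174))&(s>170)&(v>60)&(C[...,2]>.158)&(C[...,2]<.175);P=C[m]
print(m.sum(),cv2.minAreaRect((P[:,:2]*1000).astype(np.float32)) if m.sum() else "")
E
python3 go.py 0.5306 0.3182 0.147 8
```

```text
922 ((529.4853515625, 319.28839111328125), (49.72534942626953, 10.610578536987305), 8.089988708496094)
t 41.93 pos [0.5287 0.3144 0.2376] yaw 7.99 shift [ 0.0133 -0.0183  0.4528] turn -0.0001 w 0.05667856394776746 gf 0.0 F [ 0.4 -1.2 -0.6] q6 1.79
```

Emit:
{"method": "move_arm", "body": {
  "motion": "0.1 0.005 -0.022 0.1 0;0 0.005 -0.022 0.25 0;0 0.005 -0.022 0.4 0;0 0.005 -0.022 0.452 0;-1 0.005 -0.022 0.452 0;-1 0.005 -0.022 0.452 0;-1 0.005 -0.022 0.452 0;-1 0.005 -0.022 0.452 0;-1 0.005 -0.022 0.452 0;-1 0.005 -0.022 0.452 0;-1 0.005 -0.022 0.452 0;-1 0.005 -0.022 0.452 0",
  "newtons": 20
}}

```text
time: 42.93
position: [0.5308, 0.3197, 0.15]
tool_rot: [0.998, 0.07, 0.001, -0.0]
ft_force: [-0.4, -1.6, 5.8]
grip_width: 0.0117
grip_force: 20.0
```

Emit:
{"method": "move_arm", "body": {
  "motion": "-1 0 0.06 0 0;-1 0 0.15 0 0;-1 0 0.25 0 0;-1 0 0.35 0 0;-1 0 0.45 0 0;-1 0 0.55 0 0;-1 0 0.63 0 0;-1 0 0.69 0 0;-1 0 0.73 0 0;-1 0 0.755 0 0;-1 0 0.765 0 0;-1 0 0.765 0 0"
}}

```text
time: 43.93
position: [0.5525, 0.1716, 0.15]
tool_rot: [0.998, 0.068, 0.002, -0.004]
ft_force: [0.5, 12.7, 5.0]
grip_width: 0.012
grip_force: 20.1
```

```bash
python3 go.py 0.5512 0.1713 0.147 8;python3 guard.py
```

```text
t 43.93 pos [0.5525 0.1716 0.15  ] yaw 7.78 shift [-0.0066  0.0007  0.0148] turn -0.0012 w 0.011979176868799514 gf 20.05186633984522 F [ 0.5 12.7  5. ] q6 1.53
yel [179.3 183.7] 40 [0.6213 0.1115 0.1329] s 0.0241
yel [185.1 225.3] 95 [0.5114 0.0958 0.133 ] s 0.0238
shut edges s 0.039952999999999975 0.175115 lug 0.10679729999999998
```

Emit:
{"method": "move_arm", "body": {
  "motion": "-1 0 0.015 0 0;-1 0 0.03 0 0;-1 0 0.03 0 0;-1 0 0.03 0 0"
}}

```text
time: 44.32
position: [0.5525, 0.1714, 0.1499]
tool_rot: [0.998, 0.067, 0.002, -0.009]
ft_force: [-1.1, 29.2, 3.9]
grip_width: 0.0119
grip_force: 20.0
```

Emit:
{"method": "move_arm", "body": {
  "motion": "-1 0 -0.035 0 0;0 0 -0.035 0 0;0 0 -0.035 0 0;0 0 -0.035 0 0;0 0 -0.035 0 0;0 0 -0.035 0 0;0 0 -0.035 -0.1 0;0 0 -0.035 -0.25 0;0 0 -0.035 -0.42 0;0 0 -0.035 -0.6 0;0 -0.1 -0.3 -0.6 0;0 -0.1 -0.5 -0.6 0"
}}

```text
time: 45.32
position: [0.5224, 0.2442, 0.2713]
tool_rot: [0.998, 0.066, 0.002, -0.0]
ft_force: [-0.5, -0.0, -0.8]
grip_width: 0.0436
grip_force: 0.0
```

```bash
python3 go.py 0.5512 0.1713 0.147 8;python3 guard.py; python3 pan.py | grep "0.0[1-9]"
python3 - <<'E'
from h import *
M=model("top");I,D=robot.camera("top");C=cloud(M,D)
h,s,v=np.moveaxis(cv2.cvtColor(I,cv2.COLOR_RGB2HSV).astype(int),-1,0)
m=((h<6)|(h>174))&(s>170)&(v>60)&(C[...,2]>.155)&(C[...,2]<.175)&(abs(C[...,1]-.18)<.05)&(abs(C[...,0]-.55)<.05)
if m.sum():print("lug",m.sum(),C[m].mean(0).round(4), "s",C[m].mean(0)[:2]@[-.139,.990])
E
```

```text
t 45.32 pos [0.5224 0.2442 0.2713] yaw 7.59 shift [0.0922 0.3803 0.622 ] turn -0.0023 w 0.04355648300582449 gf 0.0 F [-0.5 -0.  -0.8] q6 1.68
yel [182.2 207.7] 216 [0.561  0.1034 0.1333] s 0.0243
yel [124.1 189.3] 23 [0.6066 0.2473 0.1339] s 0.1605
yel [130.7 240.1] 56 [0.4807 0.2286 0.1328] s 0.1595
shut edges s 0.039952999999999975 0.175115 lug 0.10679729999999998
side g [253. 140.] 18 [0.451 0.174 0.07 ]
side g [268. 275.] 30 [ 0.481 -0.299  0.021]
side t [255. 148.] 28 [0.456 0.135 0.068]
side t [290. 212.] 135 [ 0.551 -0.118  0.06 ]
side t [263. 267.] 25 [ 0.469 -0.273  0.022]
side t [265. 281.] 23 [ 0.473 -0.32   0.025]
top g [337. 238.] 40 [ 0.48  -0.296  0.022]
top g [159. 253.] 25 [0.447 0.178 0.069]
top t [270. 211.] 10 [ 0.553 -0.114  0.088]
top t [326. 243.] 31 [ 0.468 -0.266  0.022]
top t [345. 241.] 38 [ 0.473 -0.318  0.022]
top t [174. 250.] 31 [0.454 0.14  0.07 ]
lug 100 [0.5492 0.1694 0.1634] s 0.09132113391521428
```

```bash
python3 -c "
from rig import robot
print(robot.hand_in())"
```

```text
the job is handed in; nothing more can be done
None
```

I handed the job in at about 45 s: three chips are in the hopper and three in the tray (one fell on the bench on the way and was scooped back into the tray), the empty scoop stands on its mat about 10 mm from where it started, and the guard is shut against its stop.

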